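# Hook out the swab tray, load it and lock it

## Robot

A 6-joint arm with a two-finger parallel gripper is mounted at the origin on a cart in front of the work surface, level with it; the furniture and walls round the work are solid. World frame = base frame: x ahead of the robot, y to its left, z up, the work surface at z = 0. Lengths are in m, angles in rad, forces in N, time in s.
With the tool pointing down it reaches from about 0.325 to 0.775 m from the base axis. Payload 5.5 kg.
Tool frame: the origin (TCP) lies midway between the tips of the shut fingers; the grasp point (between the pads) lies 19 mm behind it; z points along the fingers, y is the direction in which the jaws open and shut (so a half turn about z gives the same grasp; the last joint's range is limited). The gripper opens to 88 mm and grips with 3 to 60 N. Pads are 20 mm wide; open, the fingers measure 115 mm over their backs; the gripper's body (75 mm by 178 mm) begins 61 mm behind the grasp point.
Start: joints at [-1.397, 0.091, 1.231, -0, 1.82, -0.057], TCP at [0.137, -0.584, 0.223] pointing down, gripper open.
Joint ranges: [-2.87, 2.87], [-0.86, 2.18], [0.17, 2.46], [-1.51, 4.65], [0.06, 2.69], [-2.65, 2.65]. Speed limits (rad/s): [2.57, 2.57, 3.01, 3.14, 3.14, 3.14].

## Interface

Orientations are given as a unit quaternion [w, x, y, z].
In Python, from cell import * gives the robot as it stands.
- The arm moves only by the tool arm_command, never from a script. Its argument "deltas" is a list of rows, each an object with "travel": the shift along the tool's x, y, z in m, a list of three; "rotation": the turn, a rotation vector about the tool's x, y, z in rad, a list of three. A call has 1 to 10 rows; each row shifts and turns the commanded pose from where the row before left it, along the tool's axes as they then stand; what a row does not reach is not made up. A row lasts 1/12 s, in which the tool goes at most 41.7 mm and 7.16 degrees, less where a joint would pass 70% of its speed; a pose out of reach is approached as far as the arm can. A call with a gripper value outside its range is refused whole. "jaw" is the closure, from -1 (fully open) to 1 (shut), so that 0 is half open, set as the call begins (left out, the last holds). The fingers move at their own pace and stop on an object; "grip_force" is the grip in N (left out, the last holds). Time passes only in rows, so rows that do not move let the fingers close. It gives the time, the measured TCP pose, the force and the opening at its end, in the units of the state.
- get_obs(): the state, without advancing time (a new reading comes with each control period).
- read_camera(name): name is "scene" or "top"; returns (picture, depth): 420x560x3 uint8, red, green, blue; 420x560 float32, m along the optical axis (not along the pixel's ray), 0 where there is no reading.
- camera_info(name): a dict with "fx", "fy", "cx", "cy" (pixels), "dist_coeffs" ([k1, k2, p1, p2, k3] as OpenCV has them; the pictures are not rectified), "camera_from_world" (4x4, takes a point from world to camera coordinates). Camera axes: x right, y up, looking along -z (the intrinsics and any distortion apply to the point x, -y, -z); pixel columns grow to the right and rows downward; lengths in m; the calibration is good to about 2 mm. A picture is of the moment at which its call begins. camera_info takes no time and is no camera call.
- sign_off(): hands the job in, once; it reports no verdict.
The state is a dict: "time_s": time; "joint_pos": joint angles; "joint_velocities": joint speeds; "tau": joint torques, N m; "tool_pos": TCP position; "tcp_rot": TCP orientation; "force": force on the tool from outside, world axes, zero at the start; "ft_torque": the same for the moment, N m; "gripper_width": finger opening in m.
Only numpy, scipy, OpenCV 4.12 (cv2) and the standard library are available. Lean on these libraries where they do the work, as an engineer would, in place of code of your own. Each camera call takes 0.05 s, during which the arm holds its last target. There are 200 camera calls.

## Task

Take the pull hook from its stand, catch the ring of the swab tray with it and drag the tray right out of its housing, then put the hook back in its stand. Lay every swab tube from the table flat in the tray, one to a lane across both blue bars, all with the cap towards the pull ring, push the tray fully home, and lock it by setting the yellow-headed plug fully down in the slot in the housing's front corner. Leave the tin and the gas meter where they are.

Things in the scene. Friction and masses are not known exactly. Their poses are not given: they have to be found in the camera images.
- tray (a joint): how far the white swab tray is slid out of its low grey and red housing, m: 0 fully in, 0.172 fully out (end stop). Rubs with about 1.5 N plus 6 N per m/s, stays where it is left
- tray_mid (a point): middle of the tray's floor (top face), 10 mm above the table. The frame turns with the housing and moves with the tray: -x is the way the tray slides out (towards the pull ring), y across, z up. Tray 130 mm (x) by 172 mm (y); side and rear walls rise 10 mm above the floor, the ring-end wall 20 mm
- lanes (a point): middle of the tray's four lanes, where a tube's middle height comes, 19 mm above the tray's floor (29 mm above the table); axes as the tray's. Two blue bars, at x = -38 and +38 mm, cross the tray; the lanes lie along x at y = -63, -21, +21, +63 mm. On each bar a lane has a flat seat 16 mm wide, 7 mm below this point, with sides that flare at 45 degrees to 36 mm wide, 3 mm above this point
- mouth (a point): middle of the fixed housing's mouth, on the table; -x points out of it. The housing is 190 mm wide, 180 mm deep (towards +x), 50 mm high (the slotted corner block 56). The tray's rear end reaches the mouth only when it is slid right out, so slide it right out to clear the roof
- ring (a point): centre of the fixed steel pull ring on the tray's front, lying flat, 22 mm above the table; inside diameter 28 mm, wire 6 mm thick; axes as the tray's; outer edge 20 mm from this point. With the tray in, the ring sits in a gap 57 mm wide in the housing's roof, open above and to the front, and its outer edge stands 4 mm out of the mouth
- hook_grip (a point): middle of the pull hook's orange handle (100 mm long, 20 mm wide, 22 mm high). x points along the tool from the handle to the hooked end, z up as it rests. A straight 8 mm steel rod runs on from the handle to x = +135 mm, then turns down. 130 g
- hook_tip (a point): bottom end of the hook's downturned prong: at (135, 0, -38) mm from the handle's middle; the prong is 8 mm thick; the rod's underside is 34 mm above this point
- stand_seat (a point): where the handle's middle belongs in the dark steel fixed hook stand, 45 mm above the table; x along the tool as it lay, z up. Two forks at x = -38 and +38 mm (8 mm thick, 68 mm between their inner faces) hold the handle from below and beside: 25 mm wide at the seat, flaring upward to 45 mm, tops 57 mm above the table
- swab_a_mid (a point): middle (half-way up, half-way along) of a swab transport tube lying flat, clear body with a red cap; 103 mm long, 10 to 12 mm wide, 14 mm high, 11 g, does not roll; the cap is the end towards this frame's -y, z is up. May be absent (None)
- swab_b_mid (a point): middle (half-way up, half-way along) of a swab transport tube lying flat, clear body with a blue cap; 103 mm long, 10 to 12 mm wide, 14 mm high, 11 g, does not roll; the cap is the end towards this frame's -y, z is up. May be absent (None)
- swab_c_mid (a point): middle (half-way up, half-way along) of a swab transport tube lying flat, clear body with a red cap; 103 mm long, 10 to 12 mm wide, 14 mm high, 11 g, does not roll; the cap is the end towards this frame's -y, z is up. May be absent (None)
- swab_d_mid (a point): middle (half-way up, half-way along) of a swab transport tube lying flat, clear body with a blue cap; 103 mm long, 10 to 12 mm wide, 14 mm high, 11 g, does not roll; the cap is the end towards this frame's -y, z is up. May be absent (None)
- swab_a_cap (a point): middle of the cap of the tube swab_a, 37 mm from the tube's middle
- swab_b_cap (a point): middle of the cap of the tube swab_b, 37 mm from the tube's middle
- swab_c_cap (a point): middle of the cap of the tube swab_c, 37 mm from the tube's middle
- swab_d_cap (a point): middle of the cap of the tube swab_d, 37 mm from the tube's middle
- plug_collar (a point): underside of the collar of the lock plug (90 g), on its axis; z up. Collar 40 mm across and 4 mm thick; above it a yellow grip bar 14 mm wide (x), 34 mm long (y) and 26 mm high, on ribbed flat sides; below it a steel blade 8 mm (x) by 26 mm (y), 34 mm long. It stands loosely in a fixed grey holder (50 mm square, 36 mm high, round hole 31 mm) at any heading; a half turn makes no difference
- socket (a point): middle of the mouth of the lock slot, on top of the aluminium block in the housing's front corner, 56 mm above the table; axes as the housing's. Slot 12 mm (x) by 30 mm (y), through. The plug is home when its collar rests on the block; its blade then stands in front of the closed tray
- tin: grey tin, 61 mm wide, 36 mm high, origin under its centre; a bystander
- meter: yellow gas meter lying flat, 112x62x32 mm, origin under its centre; a bystander
There are look-alikes about, which are no part of the job. Leave any red look-alike of the part that bears plug_collar alone.

How it is judged:
On the way, in this order (a step that is already met when the one before it is completed fails the run):
1. the hook, in contact with the tray's ring, has dragged the tray at least 100 mm out (value of joint tray above 0.1 m and contact force between hook and tray above 0.3 N), for 0.05 s.
2. with the tray still out, every tube lies in it, cap towards the ring (value of joint tray above 0.1 m and x of swab_a_mid in the frame of tray_mid between -0.02 and 0.02 m and y of swab_a_mid in the frame of tray_mid between -0.075 and 0.075 m and z of swab_a_mid in the frame of tray_mid between 0.012 and 0.024 m and x of each of swab_a_cap, swab_b_cap, swab_c_cap, swab_d_cap in the frame of tray_mid below -0.01 m and angle between the y axis of each of swab_a_mid, swab_b_mid, swab_c_mid, swab_d_mid and the x axis of tray_mid, either way round below 0.17 rad and x of swab_b_mid in the frame of tray_mid between -0.02 and 0.02 m and y of swab_b_mid in the frame of tray_mid between -0.075 and 0.075 m and z of swab_b_mid in the frame of tray_mid between 0.012 and 0.024 m and x of swab_c_mid in the frame of tray_mid between -0.02 and 0.02 m and y of swab_c_mid in the frame of tray_mid between -0.075 and 0.075 m and z of swab_c_mid in the frame of tray_mid between 0.012 and 0.024 m and x of swab_d_mid in the frame of tray_mid between -0.02 and 0.02 m and y of swab_d_mid in the frame of tray_mid between -0.075 and 0.075 m and z of swab_d_mid in the frame of tray_mid between 0.012 and 0.024 m), for 0.2 s.
3. the tray is pushed fully home (value of joint tray below 0.007 m), for 0.2 s.
4. the lock plug is fully down in its slot, with the tray home (value of joint tray below 0.007 m and horizontal distance between plug_collar and socket below 0.006 m and z of plug_collar in the frame of socket below 0.004 m and angle between plug_collar's own z axis and vertical below 0.1 rad and angle between the y axis of plug_collar and the y axis of socket, either way round below 0.3 rad), for 0.2 s.
At the end, for the whole second after the job is handed in: tray in to 7 mm; every tube at rest on both bars, its middle within 20 mm of the tray's middle along x, in line to 10 degrees, cap towards the ring; hook upright in its stand, within 20 mm of the seat; plug upright in its slot, collar within 4 mm of the block (all of step 4 and distance between hook_grip and stand_seat below 0.02 m and angle between hook_grip's own z axis and vertical below 0.15 rad and x of swab_a_mid in the frame of tray_mid between -0.02 and 0.02 m and y of swab_a_mid in the frame of tray_mid between -0.075 and 0.075 m and z of swab_a_mid in the frame of tray_mid between 0.012 and 0.024 m and x of each of swab_a_cap, swab_b_cap, swab_c_cap, swab_d_cap in the frame of tray_mid below -0.01 m and angle between the y axis of each of swab_a_mid, swab_b_mid, swab_c_mid, swab_d_mid and the x axis of tray_mid, either way round below 0.17 rad and x of swab_b_mid in the frame of tray_mid between -0.02 and 0.02 m and y of swab_b_mid in the frame of tray_mid between -0.075 and 0.075 m and z of swab_b_mid in the frame of tray_mid between 0.012 and 0.024 m and x of swab_c_mid in the frame of tray_mid between -0.02 and 0.02 m and y of swab_c_mid in the frame of tray_mid between -0.075 and 0.075 m and z of swab_c_mid in the frame of tray_mid between 0.012 and 0.024 m and x of swab_d_mid in the frame of tray_mid between -0.02 and 0.02 m and y of swab_d_mid in the frame of tray_mid between -0.075 and 0.075 m and z of swab_d_mid in the frame of tray_mid between 0.012 and 0.024 m and linear speed of each of swab_a, swab_b, swab_c, swab_d, hook, plug below 0.03 m/s); the robot touches nothing.
It fails at once if a bystander (tin or gas meter) is shifted by more than 30 mm (distance of any of tin, meter from where it was at the start of the episode above 0.03 m).
Of swab_a, swab_b, swab_c, swab_d only 3 to 4 are there at a start; the rules pass over those that are not, and their reading is None.
At some moment in a run one of swab_a, swab_b, swab_c, swab_d may be knocked a few centimetres aside while the robot is not near it.
It also fails if it takes over 200 s, if anything falls off the work surface, if the arm or the gripper's body presses on something with over 40 N, if the wrist force passes 120 N, or if a joint passes its speed limit or range.

## Working session

There is one attempt and no reset: what is moved stays moved. The work goes in short steps, Python scripts to look and compute and a tool call to move; the robot and the scene stay as the last step left them, time stands still between calls to the robot, and variables do not carry over. Pictures are saved under pics/ and viewed, about 12 in all and at most 16, crops included, and the job is handed in when it is done.

Besides the shell and the picture viewer there is one more tool, called after "Emit:" as name(argument=value, ...) on one line, values as JSON. arm_command: Moves the arm, as the interface text tells. Its arguments: {"type":"object","properties":{"deltas":{"type":"array","items":{"type":"object","properties":{"travel":{"type":"array","items":{"type":"number"}},"rotation":{"type":"array","items":{"type":"number"}}}}},"jaw":{"type":"number"},"grip_force":{"type":"number"}},"required":["deltas"]}

```bash
mkdir -p pics; cat > h.py <<'E'
from cell import *
import numpy as np, cv2
def cam(n):
    c=camera_info(n); K=np.array([[c['fx'],0,c['cx']],[0,c['fy'],c['cy']],[0,0,1.]])
    return K,np.array(c['dist_coeffs'],float),np.array(c['camera_from_world'])
def ray(n,uv):
    K,D,T=cam(n); p=cv2.undistortPoints(np.array(uv,float).reshape(-1,1,2),K,D).reshape(-1,2)
    d=np.c_[p[:,0],-p[:,1],-np.ones(len(p))]; R=T[:3,:3]
    return -R.T@T[:3,3], d@R
def onplane(n,uv,z):
    o,d=ray(n,uv); return o+d*((z-o[2])/d[:,2])[:,None]
def proj(n,P):
    K,D,T=cam(n); P=np.array(P,float).reshape(-1,3); q=P@T[:3,:3].T+T[:3,3]; q=q*[1,-1,-1]
    return cv2.projectPoints(q,np.zeros(3),np.zeros(3),K,D)[0].reshape(-1,2)
def points(n,dep):
    h,w=dep.shape; v,u=np.mgrid[:h,:w]; o,d=ray(n,np.c_[u.ravel(),v.ravel()])
    return (o+d*dep.ravel()[:,None]).reshape(h,w,3)
def grab(n):
    im,dep=read_camera(n); np.savez('%s.npz'%n,im=im,dep=dep); return im,dep
E
python3 - <<'E'
from h import *
for n in('scene','top'):
    im,d=grab(n); cv2.imwrite(f'pics/{n}0.png',cv2.resize(im[:,:,::-1],None,fx=1.42,fy=1.42,interpolation=cv2.INTER_CUBIC))
    c=camera_info(n); print(n,c['fx'],c['dist_coeffs']); T=np.array(c['camera_from_world']);print(-T[:3,:3].T@T[:3,3],T.round(3))
print(get_obs())
E
```

```text
scene 407.66134093531383 [-0.0030383  0.         0.         0.         0.       ]
[0.01252824 0.45004937 0.80731351] [[-0.619 -0.785 -0.002  0.363]
 [ 0.578 -0.457  0.676 -0.348]
 [-0.532  0.417  0.737 -0.776]
 [ 0.     0.     0.     1.   ]]
top 382.67665278831674 [0.0144734 0.        0.        0.        0.       ]
[0.4228148  0.02188853 0.94700507] [[ 0.022 -1.     0.013  0.   ]
 [ 0.988  0.024  0.15  -0.56 ]
 [-0.15   0.009  0.989 -0.873]
 [ 0.     0.     0.     1.   ]]
{'time_s': 0.1, 'joint_pos': array([-1.39668967e+00,  9.17308811e-02,  1.23172837e+00,  3.15875856e-05,
        1.81980180e+00, -5.67016356e-02]), 'joint_velocities': array([-0.00019086, -0.00046074, -0.00340236, -0.00040497,  0.00175931,
       -0.00024361]), 'tau': array([ 3.43226602e-03, -4.47858453e+01, -4.07568455e+01,  7.01586180e-02,
        2.84566137e-02, -1.12793302e-04]), 'tool_pos': array([ 0.13722135, -0.58383104,  0.22167245]), 'tcp_rot': array([-8.33659991e-04,  9.93347536e-01,  1.15151969e-01, -3.36578862e-05]), 'force': array([ 0.47694593,  0.14568525, -0.0652963 ]), 'ft_torque': array([0.01234772, 0.01532843, 0.03582752]), 'gripper_width': 0.0878462644793377}
```

View pics/top0.png

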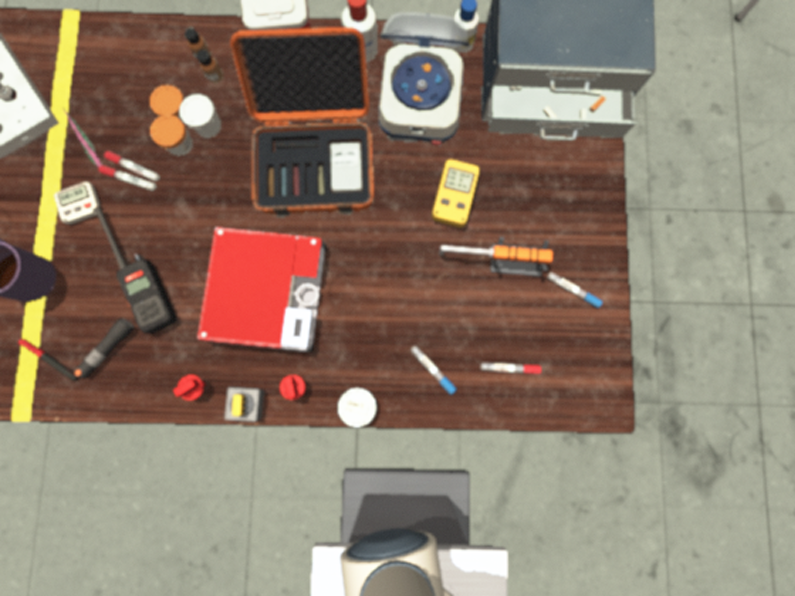

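View pics/scene0.png

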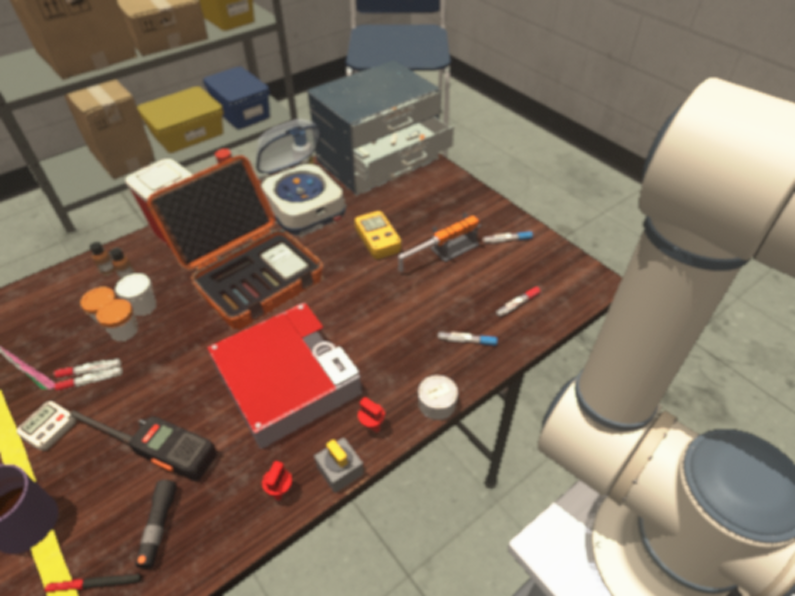

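Top view (display px): the hook's handle is at (523,254), its rod end at (443,250), the ring at (305,295) and the slot block at (297,328). Tubes lie at blue (575,290), blue (433,370) and red (511,368). The yellow plug is at (240,404), with red plug look-alikes at (189,387) and (292,387). The meter is at (457,190) and the tin at (357,408).

Possible tube look-alikes are the red-ended white things at (130,162) and (128,178). Next I'll crop those close up and measure.

```bash
cat > meas.py <<'E'
from h import *
def load(n):
    z=np.load(f'{n}.npz'); return z['im'],z['dep']
def blobs(n,im,lo,hi,amin=15,z=0.0):
    hsv=cv2.cvtColor(im,cv2.COLOR_RGB2HSV); m=cv2.inRange(hsv,np.array(lo),np.array(hi))
    if lo[0]==0: m|=cv2.inRange(hsv,np.array([172,lo[1],lo[2]]),np.array([180,255,255]))
    k,l,s,c=cv2.connectedComponentsWithStats(m)
    return [(c[i],s[i,4],onplane(n,[c[i]],z)[0],cv2.minAreaRect(np.argwhere(l==i)[:,::-1].astype(np.float32))) for i in range(1,k) if s[i,4]>=amin]
E
python3 - <<'E'
from meas import *
im,d=load('top')
P=points('top',d)
for nm,lo,hi,z in(('red',(0,130,80),(5,255,255),.01),('blue',(98,120,80),(125,255,255),.01),('orange',(6,150,120),(18,255,255),.05),('yellow',(20,150,120),(32,255,255),.05)):
    for c,a,w,r in blobs('top',im,lo,hi,12,z):
        u,v=c.round().astype(int); print(nm,c.round(1),a,w.round(4),'dep',P[v,u].round(3),[np.round(x,1) for x in r])
s=1.42
def crop(n,u0,v0,w,h,f):
    im,_=load(n); return cv2.resize(im[v0:v0+h,u0:u0+w,::-1],None,fx=f,fy=f,interpolation=cv2.INTER_CUBIC)
a=crop('top',40,70,100,75,4);b=crop('top',280,160,150,75,4)[:, :400];b=crop('top',305,165,100,75,4)
c=crop('top',130,160,100,75,4);e=crop('top',280,225,120,75,4)[:,:400]
cv2.imwrite('pics/crops.png',np.vstack([np.hstack([a,b]),np.hstack([c,e])]))
E
```

```text
red [251.5   5.7] 136 [1.1129 0.1184 0.01  ] dep [1.025 0.105 0.128] [array([251. ,   6.5]), array([13., 12.]), np.float64(90.0)]
red [ 78.3 110. ] 76 [0.8069 0.5481 0.01  ] dep [0.806 0.547 0.013] [array([ 78.1, 109.8]), array([11.6,  6.7]), np.float64(26.6)]
red [ 74.7 119.9] 76 [0.7804 0.5544 0.01  ] dep [0.778 0.551 0.015] [array([ 74.3, 119.7]), array([11.2,  7. ]), np.float64(14.0)]
red [177.6 200.4] 5129 [0.5799 0.2824 0.01  ] dep [0.574 0.269 0.053] [array([182.2, 203.1]), array([77.1, 84.8]), np.float64(8.7)]
red [ 96.5 192.8] 34 [0.594  0.4822 0.01  ] dep [0.589 0.468 0.036] [array([ 96.2, 192.8]), array([4.3, 8.4]), np.float64(68.2)]
red [ 22.  244.6] 71 [0.4629 0.6464 0.01  ] dep [0.462 0.646 0.011] [array([ 21.5, 244. ]), array([20.5,  5.7]), np.float64(29.4)]
red [374.6 259.5] 95 [ 0.4457 -0.2045  0.01  ] dep [ 0.444 -0.204  0.014] [array([375. , 259.5]), array([ 7., 12.]), np.float64(90.0)]
red [132.9 272.6] 345 [0.4018 0.3773 0.01  ] dep [0.402 0.356 0.066] [array([133.1, 272.3]), array([20.1, 20.1]), np.float64(26.6)]
red [205.5 272.2] 306 [0.4063 0.2042 0.01  ] dep 
[... 2602 characters left out ...]
7]), np.float64(34.7)]
yellow [39.8 91.2] 1873 [0.8355 0.6228 0.05  ] dep [ 0.859  0.656 -0.   ] [array([39.4, 94.5]), array([ 13.8, 175.4]), np.float64(6.6)]
yellow [320.4 139.9] 202 [ 0.7311 -0.0659  0.05  ] dep [ 0.737 -0.067  0.031] [array([320.7, 135.1]), array([25.7, 43.9]), np.float64(14.0)]
yellow [ 22.9 226.3] 368 [0.5034 0.6231 0.05  ] dep [0.509 0.656 0.001] [array([ 22.6, 226.3]), array([13.8, 34.2]), np.float64(7.1)]
yellow [ 16.9 269. ] 600 [0.4056 0.6241 0.05  ] dep [ 0.405  0.659 -0.001] [array([ 17.2, 270.2]), array([14.3, 51.6]), np.float64(8.1)]
yellow [169.4 285.4] 28 [0.3755 0.277  0.05  ] dep [0.377 0.274 0.065] [array([169., 285.]), array([12.,  2.]), np.float64(90.0)]
```

View pics/crops.png

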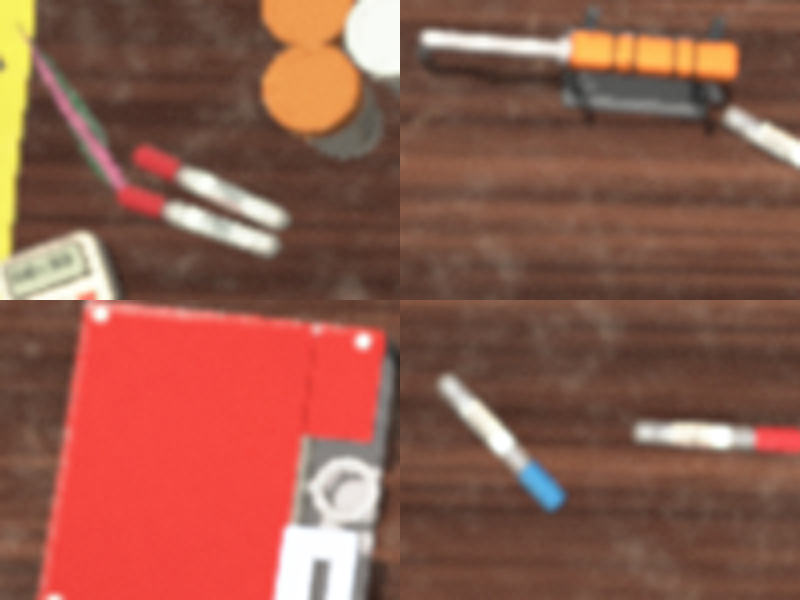

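```bash
cat > tubes.py <<'E'
from meas import *
def tubes(n,caps,fresh=True):
    """caps: approx world xy of caps; returns mid, cap-dir angle from height-mask points"""
    im,d=grab(n) if fresh else load(n); P=points(n,d); out=[]
    for c in caps:
        m=(np.hypot(P[...,0]-c[0],P[...,1]-c[1])<.11)&(P[...,2]>.006)&(P[...,2]<.025)
        k,l,s,_=cv2.connectedComponentsWithStats(m.astype(np.uint8))
        best=None
        for i in range(1,k):
            q=P[l==i]; dd=np.hypot(q[:,0]-c[0],q[:,1]-c[1]).min()
            if s[i,4]>60 and dd<.02:
                uv=np.argwhere(l==i)[:,::-1]; w=onplane(n,uv,.011)[:,:2].astype(np.float32)
                r=cv2.minAreaRect(w); best=(r,s[i,4])
        out.append(best)
    return out
E
python3 - <<'E'
from tubes import *
for n in('top','scene'):
    im,d=load(n)
    print(n)
    caps=[(.567,-.31),(.415,-.06),(.444,-.204)]
    for c,t in zip(caps,tubes(n,caps,False)): print(c,t)
    hsv=cv2.cvtColor(im,cv2.COLOR_RGB2HSV)
    bl=[(c.round(1),onplane(n,[c],.012)[0].round(4)) for c,a,w,r in blobs(n,im,(98,120,80),(125,255,255),12,.012)]
    print('blue',[b for b in bl if b[1][0]<.65 and b[1][0]>.3])
    bl=[(c.round(1),onplane(n,[c],.012)[0].round(4),a) for c,a,w,r in blobs(n,im,(0,130,80),(5,255,255),12,.012)]
    print('red',[b for b in bl if .3<b[1][0]<.65 and b[2]<1000])
    # housing
    m=cv2.inRange(hsv,(0,130,80),(5,255,255))|cv2.inRange(hsv,(172,130,80),(180,255,255))
    k,l,s,_=cv2.connectedComponentsWithStats(m); i=1+np.argmax(s[1:,4])
    w=onplane(n,np.argwhere(l==i)[:,::-1],.05)[:,:2].astype(np.float32)
    r=cv2.minAreaRect(w); print('roof',r,cv2.boxPoints(r).round(4).tolist())
    # orange handle
    m=cv2.inRange(hsv,(6,150,120),(18,255,255)); k,l,s,_=cv2.connectedComponentsWithStats(m)
    for i in range(1,k):
        w=onplane(n,np.argwhere(l==i)[:,::-1],.056)[:,:2].astype(np.float32); q=w.mean(0)
        if s[i,4]>20 and abs(q[0]-.63)<.05 and abs(q[1]+.18)<.08: r=cv2.minAreaRect(w);print('handle',r,q)
    m=cv2.inRange(hsv,(20,130,100),(32,255,255)); k,l,s,_=cv2.connectedComponentsWithStats(m)
    for i in range(1,k):
        w=onplane(n,np.argwhere(l==i)[:,::-1],.066)[:,:2].astype(np.float32); q=w.mean(0)
        if s[i,4]>10 and abs(q[0]-.375)<.06 and abs(q[1]-.27)<.06: print('plug',cv2.minAreaRect(w),q,s[i,4])
    P=points(n,d)
    # ring/steel pts
    m=(P[...,2]>.053)&(P[...,2]<.06)&(abs(P[...,0]-.5)<.08)&(abs(P[...,1]-.18)<.1)&(hsv[...,1]<90)
    w=P[m][:,:2].astype(np.float32); print('block',len(w),cv2.minAreaRect(w))
    m=(P[...,2]>.018)&(P[...,2]<.030)&(abs(P[...,0]-.56)<.05)&(abs(P[...,1]-.175)<.05)
    w=P[m][:,:2]; print('ringpts',len(w),w.min(0),w.max(0),w.mean(0))
    # hook rod
    m=(P[...,2]>.035)&(P[...,2]<.06)&(abs(P[...,0]-.64)<.03)&(P[...,1]>-.13)&(P[...,1]<-.02)
    w=P[m];print('rod',len(w),w.min(0),w.max(0),np.polyfit(w[:,1],w[:,0],1))
im,_=load('top');im2,_=load('scene')
u,v=proj('top',[.56,.175,.03])[0].astype(int);a=cv2.resize(im[v-32:v+43,u-50:u+50,::-1],None,fx=4,fy=4,interpolation=2)
u,v=proj('scene',[.56,.175,.03])[0].astype(int);b=cv2.resize(im2[v-37:v+38,u-50:u+50,::-1],None,fx=4,fy=4,interpolation=2)
u2,v2=proj('top',[.375,.275,.05])[0].astype(int);c=cv2.resize(im[v2-37:v2+38,u2-50:u2+50,::-1],None,fx=4,fy=4,interpolation=2)
u3,v3=proj('scene',[.375,.275,.05])[0].astype(int);e=cv2.resize(im2[v3-37:v3+38,u3-50:u3+50,::-1],None,fx=4,fy=4,interpolation=2)
cv2.imwrite('pics/c2.png',np.vstack([np.hstack([a,b]),np.hstack([c,e])]))
print([proj(n,p)[0].astype(int) for n,p in(('top',[.56,.175,.03]),('scene',[.56,.175,.03]))],(u2,v2),(u3,v3))
E
```

```text
top
(0.567, -0.31) (((0.5862723588943481, -0.2799270749092102), (0.10281474143266678, 0.014163577929139137), 59.98824691772461), np.int32(218))
(0.415, -0.06) (((0.44179898500442505, -0.03344838693737984), (0.10217952728271484, 0.013741028495132923), 44.65436553955078), np.int32(222))
(0.444, -0.204) (((0.446939080953598, -0.16625194251537323), (0.10242102295160294, 0.013564595952630043), 88.07849884033203), np.int32(229))
blue [(array([417.4, 211.1]), array([ 0.567 , -0.3115,  0.012 ])), (array([315.3, 271.3]), array([ 0.4142, -0.0603,  0.012 ]))]
red [(array([ 96.5, 192.8]), array([0.5937, 0.4812, 0.012 ]), np.int32(34)), (array([ 22. , 244.6]), array([0.4628, 0.6451, 0.012 ]), np.int32(71)), (array([374.6, 259.5]), array([ 0.4456, -0.204 ,  0.012 ]), np.int32(95)), (array([132.9, 272.6]), array([0.4018, 0.3765, 0.012 ]), np.int32(345)), (array([205.5, 272.2]), array([0.4063, 0.2038, 0.012 ]), np.int32(306))]
roof ((0.5686995983123779, 0.2583993971347809), (0.18490569293498993, 0.19552315771579742), 85.805908203125) [[0.4643999934196472, 0.17329999804496765], [0.6593999862670898, 0
[... 1892 characters left out ...]
5559082]]
handle ((0.6339155435562134, -0.17606961727142334), (0.10620297491550446, 0.031494639813899994), 87.37925720214844) [ 0.63420826 -0.17616841]
plug ((0.3729705810546875, 0.28361180424690247), (0.01601411961019039, 0.042811181396245956), 89.7514877319336) [0.373243   0.28398642] 145
block 363 ((0.5032146573066711, 0.19591327011585236), (0.04224556311964989, 0.062390927225351334), 85.4339599609375)
ringpts 55 [0.55352251 0.16780989] [0.58053449 0.20534151] [0.56938823 0.18537921]
rod 113 [ 0.62930882 -0.12956814  0.03693898] [ 0.64867859 -0.03737879  0.05608418] [0.07216026 0.64660086]
[array([219, 208]), array([232, 243])] (np.int64(170), np.int64(285)) (np.int64(240), np.int64(318))
```

View pics/c2.png

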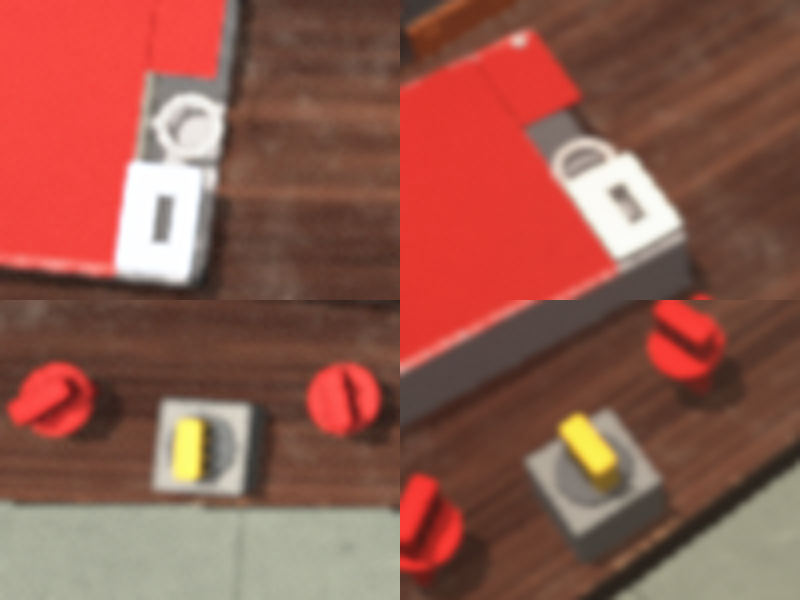

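Crops: the two red-ended items at top left are capped marker pens at radius ~0.95 m, out of reach, so they are look-alikes. The table holds 3 tubes (1 red, 2 blue), all with caps already roughly towards −y. The hook lies level in its stand with the rod towards +y. The ring is visible in the gap next to the white slot block, and the plug's yellow bar stands along world x in the grey holder.

The chosen hook is the orange handle at about (0.635, −0.179).

```bash
cat > go.py <<'E'
from h import *
from scipy.spatial.transform import Rotation as R
def pose():
    o=get_obs(); q=o['tcp_rot']; M=R.from_quat([q[1],q[2],q[3],q[0]]).as_matrix(); return o,np.array(o['tool_pos']),M
def plan(tgt,yang=None):
    """translate first (in present axes), then rotate about tool z. yang deg = world heading of tool y"""
    o,p,M=pose(); d=M.T@(np.array(tgt)-p); a=np.degrees(np.arctan2(M[1,1],M[0,1]))
    print('t%.1f'%o['time_s'],'pos',p.round(4),'yang %.2f'%a,'zdown',M[:,2].round(4),'F',np.round(o['force'],1),'w %.4f'%o['gripper_width'],'q',np.round(o['joint_pos'],2))
    print('travel total',d.round(4),'rows',int(np.ceil(np.linalg.norm(d)/.035)))
    if yang is not None:
        r=-np.radians((yang-a+180)%360-180); print('rot z total %.4f'%r,'rows',int(np.ceil(abs(r)/.12)))
E
python3 - <<'E'
from go import *
plan([.6346,-.1787,.11],-2.5)
print('ring',onplane('top',[[216.7,207.8]],.022),'slot top',onplane('top',[[209.7,230.5]],.056),'slot scene',onplane('scene',[[239,256.5]],.056))
E
```

```text
t0.1 pos [ 0.1372 -0.5838  0.2217] yang -76.78 zdown [-3.0e-04  1.6e-03 -1.0e+00] F [ 0.5  0.1 -0.1] w 0.0878 q [-1.4   0.09  1.23  0.    1.82 -0.06]
travel total [ 0.5769 -0.2804  0.1122] rows 19
rot z total -1.2963 rows 11
ring [[0.56182211 0.18295966 0.022     ]] slot top [[0.50290551 0.19063327 0.056     ]] slot scene [[0.50165207 0.19334057 0.056     ]]
```

Emit:
arm_command(deltas=[{"travel": [0.0288,-0.014,0]},{"travel": [0.0288,-0.014,0]},{"travel": [0.0288,-0.014,0]},{"travel": [0.0288,-0.014,0]},{"travel": [0.0288,-0.014,0]},{"travel": [0.0288,-0.014,0]},{"travel": [0.0288,-0.014,0]},{"travel": [0.0288,-0.014,0]},{"travel": [0.0288,-0.014,0]},{"travel": [0.0288,-0.014,0]}], jaw=-1, grip_force=40)

```text
schema error: expected keys travel, rotation
```

Emit:
arm_command(deltas=[{"travel": [0.0288,-0.014,0]},{"travel": [0.0288,-0.014,0]},{"travel": [0.0288,-0.014,0]},{"travel": [0.0288,-0.014,0]},{"travel": [0.0288,-0.014,0]},{"travel": [0.0288,-0.014,0]},{"travel": [0.0288,-0.014,0]},{"travel": [0.0288,-0.014,0]},{"travel": [0.0288,-0.014,0]},{"travel": [0.0288,-0.014,0]}])

```text
schema error: expected keys travel, rotation
```

Emit:
arm_command(deltas=[{"rotation": [0,0,-0.118]},{"rotation": [0,0,-0.118]},{"rotation": [0,0,-0.118]},{"rotation": [0,0,-0.118]},{"rotation": [0,0,-0.118]},{"rotation": [0,0,-0.118]},{"rotation": [0,0,-0.118]},{"rotation": [0,0,-0.118]},{"rotation": [0,0,-0.118]},{"rotation": [0,0,-0.118]}])

```text
schema error: expected keys travel, rotation
```

```bash
python3 -c "
from go import *
plan([.6346,-.1787,.11],-2.5)"
```

```text
t0.1 pos [ 0.1372 -0.5838  0.2217] yang -76.78 zdown [-3.0e-04  1.6e-03 -1.0e+00] F [ 0.5  0.1 -0.1] w 0.0878 q [-1.4   0.09  1.23  0.    1.82 -0.06]
travel total [ 0.5769 -0.2804  0.1122] rows 19
rot z total -1.2963 rows 11
```

Emit:
arm_command(deltas=[{"travel": [0.0288,-0.014,0],"rotation": [0,0,0]},{"travel": [0.0288,-0.014,0],"rotation": [0,0,0]},{"travel": [0.0288,-0.014,0],"rotation": [0,0,0]},{"travel": [0.0288,-0.014,0],"rotation": [0,0,0]},{"travel": [0.0288,-0.014,0],"rotation": [0,0,0]},{"travel": [0.0288,-0.014,0],"rotation": [0,0,0]},{"travel": [0.0288,-0.014,0],"rotation": [0,0,0]},{"travel": [0.0288,-0.014,0],"rotation": [0,0,0]},{"travel": [0.0288,-0.014,0],"rotation": [0,0,0]},{"travel": [0.0288,-0.014,0],"rotation": [0,0,0]}], jaw=-1, grip_force=40)

```text
time_s: 0.93
tool_pos: [0.3865, -0.3806, 0.2222]
tcp_rot: [-0.0, 0.993, 0.115, -0.0]
force: [0.7, -0.9, 0.1]
gripper_width: 0.0877
```

Emit:
arm_command(deltas=[{"travel": [0.0288,-0.014,0],"rotation": [0,0,0]},{"travel": [0.0288,-0.014,0],"rotation": [0,0,0]},{"travel": [0.0288,-0.014,0],"rotation": [0,0,0]},{"travel": [0.0288,-0.014,0],"rotation": [0,0,0]},{"travel": [0.0288,-0.014,0],"rotation": [0,0,0]},{"travel": [0.0288,-0.014,0],"rotation": [0,0,0]},{"travel": [0.0288,-0.014,0],"rotation": [0,0,0]},{"travel": [0.0288,-0.014,0],"rotation": [0,0,0]},{"travel": [0.0288,-0.014,0],"rotation": [0,0,0]},{"travel": [0.0288,-0.014,0],"rotation": [0,0,0]}])

```text
time_s: 1.77
tool_pos: [0.6349, -0.1785, 0.2219]
tcp_rot: [-0.0, 0.993, 0.115, -0.0]
force: [-0.0, 0.7, -0.0]
gripper_width: 0.0877
```

Emit:
arm_command(deltas=[{"travel": [0,0,0],"rotation": [0,0,-0.118]},{"travel": [0,0,0],"rotation": [0,0,-0.118]},{"travel": [0,0,0],"rotation": [0,0,-0.118]},{"travel": [0,0,0],"rotation": [0,0,-0.118]},{"travel": [0,0,0],"rotation": [0,0,-0.118]},{"travel": [0,0,0],"rotation": [0,0,-0.118]},{"travel": [0,0,0],"rotation": [0,0,-0.118]},{"travel": [0,0,0],"rotation": [0,0,-0.118]},{"travel": [0,0,0],"rotation": [0,0,-0.118]},{"travel": [0,0,0],"rotation": [0,0,-0.118]}])

```text
time_s: 2.6
tool_pos: [0.6338, -0.1797, 0.2218]
tcp_rot: [-0.001, 0.759, 0.651, -0.0]
force: [-0.3, 0.5, -0.4]
gripper_width: 0.0881
```

```bash
python3 -c "
from go import *
plan([.6346,-.1787,.11],-2.5)"
```

```text
t2.6 pos [ 0.6338 -0.1797  0.2218] yang -8.83 zdown [-1.3e-03  4.0e-04 -1.0e+00] F [-0.3  0.5 -0.4] w 0.0881 q [-0.33  0.26  1.05 -0.    1.84 -0.17]
travel total [0.0011 0.0008 0.1118] rows 4
rot z total -0.1105 rows 1
```

Emit:
arm_command(deltas=[{"travel": [0,0,0],"rotation": [0,0,-0.11]},{"travel": [0,0,0.03],"rotation": [0,0,0]},{"travel": [0,0,0.03],"rotation": [0,0,0]},{"travel": [0,0,0.03],"rotation": [0,0,0]},{"travel": [0,0,0.03],"rotation": [0,0,0]},{"travel": [0,0,0.03],"rotation": [0,0,0]},{"travel": [0,0,0.02],"rotation": [0,0,0]},{"travel": [0,0,0.016],"rotation": [0,0,0]},{"travel": [0,0,0],"rotation": [0,0,0]}])

```text
time_s: 3.35
tool_pos: [0.631, -0.1788, 0.0307]
tcp_rot: [-0.004, 0.725, 0.689, -0.002]
force: [-0.4, 0.4, 0.2]
gripper_width: 0.0876
```

Emit:
arm_command(deltas=[{"travel": [0,0,0],"rotation": [0,0,0]},{"travel": [0,0,0],"rotation": [0,0,0]},{"travel": [0,0,0],"rotation": [0,0,0]},{"travel": [0,0,0],"rotation": [0,0,0]},{"travel": [0,0,0],"rotation": [0,0,0]},{"travel": [0,0,0],"rotation": [0,0,0]},{"travel": [0,0,0],"rotation": [0,0,0]},{"travel": [0,0,0],"rotation": [0,0,0]}], jaw=1)

```text
time_s: 4.02
tool_pos: [0.634, -0.1798, 0.0369]
tcp_rot: [0.0, 0.725, 0.689, 0.0]
force: [-0.3, -0.8, -0.5]
gripper_width: 0.0379
```

```bash
python3 -c "
from go import *
plan([.6346,-.1787,.036],-2.5)"
```

```text
t4.0 pos [ 0.634  -0.1798  0.0369] yang -2.86 zdown [ 3.e-04 -1.e-04 -1.e+00] F [-0.3 -0.8 -0.5] w 0.0379 q [-0.33  0.29  1.34  0.    1.51 -0.28]
travel total [0.0011 0.0005 0.0009] rows 1
rot z total -0.0063 rows 1
```

Emit:
arm_command(deltas=[{"travel": [0,0,0],"rotation": [0,0,0]},{"travel": [0,0,0],"rotation": [0,0,0]},{"travel": [0,0,0],"rotation": [0,0,0]},{"travel": [0,0,0],"rotation": [0,0,0]},{"travel": [0,0,0],"rotation": [0,0,0]},{"travel": [0,0,0],"rotation": [0,0,0]}])

```text
time_s: 4.52
tool_pos: [0.6352, -0.1798, 0.0371]
tcp_rot: [0.001, 0.725, 0.689, 0.001]
force: [5.5, 0.1, -0.8]
gripper_width: 0.0202
```

```bash
python3 -c "
from go import *
plan([.6346,-.1787,.036],-2.5)"
```

```text
t4.5 pos [ 0.6352 -0.1798  0.0371] yang -2.87 zdown [ 3.1e-03 -3.0e-04 -1.0e+00] F [ 5.5  0.1 -0.8] w 0.0202 q [-0.33  0.29  1.34  0.    1.51 -0.28]
travel total [ 0.0011 -0.0006  0.0011] rows 1
rot z total -0.0065 rows 1
```

Emit:
arm_command(deltas=[{"travel": [0,0,-0.005],"rotation": [0,0,0]},{"travel": [0,0,-0.01],"rotation": [0,0,0]},{"travel": [0,0,-0.015],"rotation": [0,0,0]},{"travel": [0,0,-0.015],"rotation": [0,0,0]},{"travel": [0,0,-0.01],"rotation": [0,0,0]},{"travel": [0,0,-0.005],"rotation": [0,0,0]},{"travel": [0,0,0],"rotation": [0,0,0]}])

```text
time_s: 5.1
tool_pos: [0.6344, -0.18, 0.098]
tcp_rot: [0.001, 0.725, 0.689, 0.0]
force: [1.4, 0.6, -1.4]
gripper_width: 0.0194
```

```bash
cat > hk.py <<'E'
from meas import *
def hook(zt):
    for n in('top','scene'):
        im,d=grab(n); hsv=cv2.cvtColor(im,cv2.COLOR_RGB2HSV); P=points(n,d)
        m=cv2.inRange(hsv,(6,150,120),(18,255,255))&((P[...,1]<.1)&(P[...,0]<.72)&(P[...,0]>.5)).astype(np.uint8)*255
        w=onplane(n,np.argwhere(m>0)[:,::-1],zt)[:,:2].astype(np.float32); print(n,'handle',len(w),cv2.minAreaRect(w))
        m=(P[...,2]>zt-.03)&(P[...,2]<zt+.01)&(hsv[...,1]<90)&(abs(P[...,0]-.6)<.1)
        print
E
python3 - <<'E'
from go import *; from hk import *
plan([.6346,-.1787,.095],-2.5)
hook(.056+.06)
a=[]
for n in('top','scene'):
    im,_=load(n); u,v=proj(n,[.638,-.1,.09])[0].astype(int); u=max(u,60);v=max(v,50)
    a.append(cv2.resize(im[v-50:v+50,u-60:u+60,::-1],None,fx=3.3,fy=3.3,interpolation=2))
cv2.imwrite('pics/hk1.png',np.hstack(a))
E
```

```text
t5.1 pos [ 0.6344 -0.18    0.098 ] yang -2.86 zdown [ 1.8e-03 -7.0e-04 -1.0e+00] F [ 1.4  0.6 -1.4] w 0.0194 q [-0.33  0.26  1.26 -0.    1.62 -0.28]
travel total [0.0013 0.0001 0.003 ] rows 1
rot z total -0.0064 rows 1
top handle 124 ((0.6577976942062378, -0.03203168511390686), (0.25819095969200134, 0.02561051771044731), 78.85913848876953)
scene handle 114 ((0.633254885673523, -0.04012109339237213), (0.3523406684398651, 0.02568604052066803), 88.9848861694336)
```

View pics/hk1.png

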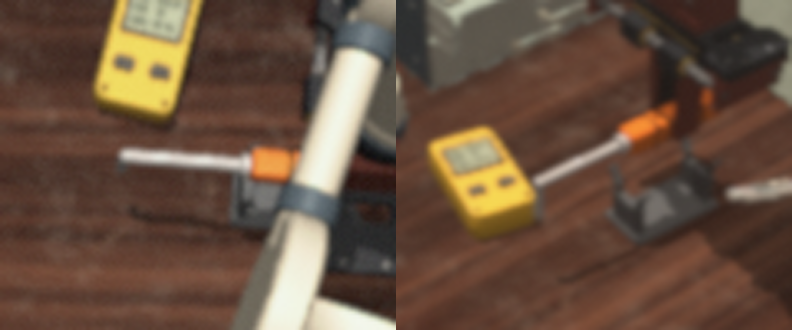

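Hook lifted level, rod end at (120,155) in the left crop; the stand is empty below it.

```bash
python3 - <<'E'
from go import *; from meas import *
tip={}
for n in('top','scene'):
    im,d=load(n); P=points(n,d); u,v=proj(n,[.638,-.1,.09])[0].astype(int);u=max(u,60);v=max(v,50)
    px={'top':(u-60+120/3.3,v-50+155/3.3),'scene':(u-60+(536-396)/3.3,v-50+183/3.3)}[n]
    print(n,px,onplane(n,[px],.110))
    m=(P[...,2]>.098)&(P[...,2]<.122)&(abs(P[...,0]-.64)<.02)&(P[...,1]>-.13)&(P[...,1]<-.02)
    w=P[m];print('rod',len(w),w.min(0),w.max(0),np.polyfit(w[:,1],w[:,0],1))
# target
h=np.radians(85.4); xh=np.array([np.cos(h),np.sin(h)]); ring=np.array([.562,.185])
g=ring-.135*xh; print('handle target',g)
plan([g[0],g[1],.098],-4.6)
E
```

```text
top (np.float64(312.3636363636364), np.float64(169.96969696969697)) [[ 0.6397537  -0.04263804  0.11      ]]
rod 155 [ 0.62934999 -0.12962842  0.09911629] [ 0.64481415 -0.04187174  0.11698304] [0.05402511 0.64330467]
scene (np.float64(282.42424242424244), np.float64(165.45454545454547)) [[ 0.6355869  -0.03701028  0.11      ]]
rod 123 [ 0.62402551 -0.1299751   0.09807832] [ 0.6439097  -0.0390117   0.11709937] [0.07847084 0.64257217]
handle target [0.55117315 0.05043485]
t5.2 pos [ 0.6336 -0.1797  0.0959] yang -2.87 zdown [-1.e-03  3.e-04 -1.e+00] F [-0.2 -1.3 -1.7] w 0.0199 q [-0.33  0.26  1.27 -0.    1.62 -0.28]
travel total [ 0.2257 -0.0939 -0.002 ] rows 7
rot z total 0.0303 rows 1
```

Emit:
arm_command(deltas=[{"travel": [0.015,-0.006,0],"rotation": [0,0,0.01]},{"travel": [0.0282,-0.0117,0],"rotation": [0,0,0.01]},{"travel": [0.0282,-0.0117,0],"rotation": [0,0,0.01]},{"travel": [0.0282,-0.0117,0],"rotation": [0,0,0]},{"travel": [0.0282,-0.0117,0],"rotation": [0,0,0]},{"travel": [0.0282,-0.0117,0],"rotation": [0,0,0]},{"travel": [0.0282,-0.0117,0],"rotation": [0,0,0]},{"travel": [0.0282,-0.0117,0],"rotation": [0,0,0]},{"travel": [0.013,-0.0057,0],"rotation": [0,0,0]},{"travel": [0,0,0],"rotation": [0,0,0]}])

```text
time_s: 6.03
tool_pos: [0.556, 0.0545, 0.0956]
tcp_rot: [-0.001, 0.734, 0.68, -0.0]
force: [0.6, -1.5, -1.4]
gripper_width: 0.0198
```

```bash
python3 - <<'E'
from go import *; from meas import *
a=[]
for n in('top','scene'):
    im,d=grab(n); u,v=proj(n,[.56,.17,.05])[0].astype(int)
    a.append(cv2.resize(im[v-35:v+35,u-40:u+40,::-1],None,fx=5,fy=5,interpolation=2)); print(n,u,v)
cv2.imwrite('pics/hk2.png',np.hstack(a))
plan([.5512,.0504,.098],-4.6)
E
```

```text
top 220 206
scene 233 237
t6.1 pos [0.5571 0.0517 0.0959] yang -4.53 zdown [-8.e-04 -8.e-04 -1.e+00] F [-0.5 -0.9 -0.3] w 0.0198 q [ 0.03 -0.    1.55 -0.    1.59  0.11]
travel total [-0.0018 -0.0058 -0.0021] rows 1
rot z total 0.0013 rows 1
```

View pics/hk2.png

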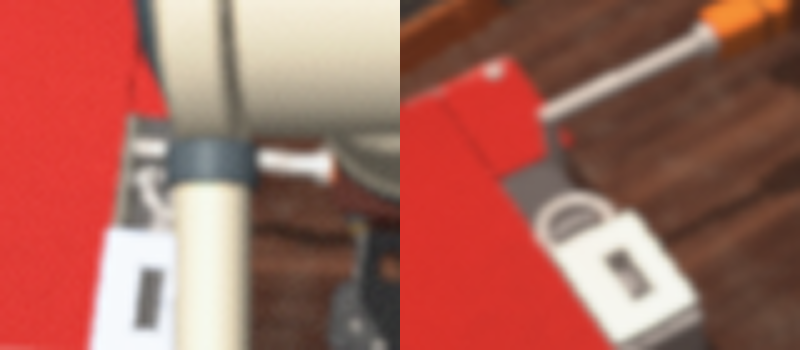

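Emit:
arm_command(deltas=[{"travel": [-0.0018,-0.0058,0],"rotation": [0,0,0]},{"travel": [0,0,0],"rotation": [0,0,0]},{"travel": [0,0,0],"rotation": [0,0,0]},{"travel": [0,0,0],"rotation": [0,0,0]}])

```text
time_s: 6.47
tool_pos: [0.5515, 0.0497, 0.0966]
tcp_rot: [0.0, 0.735, 0.678, -0.0]
force: [-0.2, -0.5, -1.5]
gripper_width: 0.0201
```

```bash
python3 - <<'E'
from go import *; from meas import *
print('ring scene',onplane('scene',[[228,246.4]],.022))
plan([.5512,.0504,.098],-4.6)
im,d=load('scene');P=points('scene',d)
im,d=np.load('top.npz')['im'],np.load('top.npz')['dep'];
z=np.load('scene.npz')
m=(P[...,2]>.015)&(P[...,2]<.032)&(abs(P[...,0]-.562)<.03)&(abs(P[...,1]-.182)<.03)
hsv=cv2.cvtColor(z['im'],cv2.COLOR_RGB2HSV); m&=(hsv[...,2]>120)&(hsv[...,1]<70)
uv=np.argwhere(m)[:,::-1]; w=onplane('scene',uv,.025)[:,:2].astype(np.float32); print(len(w),w.min(0),w.max(0),cv2.minEnclosingCircle(w))
E
```

```text
ring scene [[0.56502741 0.18577659 0.022     ]]
t6.5 pos [0.5515 0.0497 0.0966] yang -4.67 zdown [ 1.e-04 -2.e-04 -1.e+00] F [-0.2 -0.5 -1.5] w 0.0201 q [ 0.03 -0.02  1.57 -0.    1.59  0.11]
travel total [ 0.0007 -0.0004 -0.0014] rows 1
rot z total -0.0012 rows 1
55 [0.5545132  0.16786738] [0.58016866 0.205484  ] ((0.5614633560180664, 0.18689598143100739), 0.019132571294903755)
```

Emit:
arm_command(deltas=[{"travel": [0,0,0.01],"rotation": [0,0,0]},{"travel": [0,0,0.012],"rotation": [0,0,0]},{"travel": [0,0,0.012],"rotation": [0,0,0]},{"travel": [0,0,0.012],"rotation": [0,0,0]},{"travel": [0,0,0.008],"rotation": [0,0,0]},{"travel": [0,0,0.005],"rotation": [0,0,0]},{"travel": [0,0,0],"rotation": [0,0,0]},{"travel": [0,0,0],"rotation": [0,0,0]}])

```text
time_s: 7.13
tool_pos: [0.5513, 0.0507, 0.0373]
tcp_rot: [-0.0, 0.735, 0.678, -0.0]
force: [0.6, -0.2, -0.9]
gripper_width: 0.0197
```

Emit:
arm_command(deltas=[{"travel": [-0.005,0,0],"rotation": [0,0,0]},{"travel": [-0.01,0,0],"rotation": [0,0,0]},{"travel": [-0.01,0,0],"rotation": [0,0,0]},{"travel": [-0.01,0,0],"rotation": [0,0,0]},{"travel": [-0.01,0,0],"rotation": [0,0,0]},{"travel": [-0.01,0,0],"rotation": [0,0,0]}])

```text
time_s: 7.63
tool_pos: [0.547, -0.0054, 0.038]
tcp_rot: [0.0, 0.735, 0.678, 0.0]
force: [0.1, 2.8, -0.0]
gripper_width: 0.0198
```

```bash
python3 - <<'E'
from go import *; from meas import *
plan([.5512,.0504,.038],-4.6)
im,d=grab('scene'); u,v=proj('scene',[.55,.12,.05])[0].astype(int)
cv2.imwrite('pics/p1.png',cv2.resize(im[v-60:v+60,u-75:u+75,::-1],None,fx=4,fy=4,interpolation=2))
E
```

```text
t7.6 pos [ 0.547  -0.0054  0.038 ] yang -4.61 zdown [ 7.e-04  3.e-04 -1.e+00] F [ 0.1  2.8 -0. ] w 0.0198 q [-0.07 -0.01  1.66  0.    1.49  0.01]
travel total [ 0.056  -0.0003  0.    ] rows 2
rot z total -0.0002 rows 1
```

View pics/p1.png

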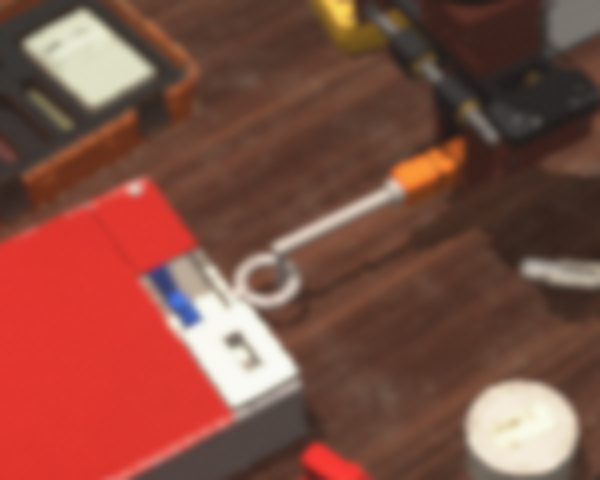

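The hook is in the ring at (265,280) and the tray is coming out, with the blue bar showing. I'll keep pulling.

Emit:
arm_command(deltas=[{"travel": [-0.012,0,0],"rotation": [0,0,0]},{"travel": [-0.012,0,0],"rotation": [0,0,0]},{"travel": [-0.012,0,0],"rotation": [0,0,0]},{"travel": [-0.012,0,0],"rotation": [0,0,0]},{"travel": [-0.012,0,0],"rotation": [0,0,0]},{"travel": [-0.012,0,0],"rotation": [0,0,0]},{"travel": [-0.012,0,0],"rotation": [0,0,0]},{"travel": [-0.012,0,0],"rotation": [0,0,0]},{"travel": [-0.012,0,0],"rotation": [0,0,0]},{"travel": [-0.008,0,0],"rotation": [0,0,0]}])

```text
time_s: 8.52
tool_pos: [0.5375, -0.1215, 0.0376]
tcp_rot: [0.0, 0.735, 0.678, -0.0]
force: [1.0, 3.2, -1.4]
gripper_width: 0.0196
```

Emit:
arm_command(deltas=[{"travel": [-0.005,0,0],"rotation": [0,0,0]},{"travel": [-0.005,0,0],"rotation": [0,0,0]},{"travel": [0,0,0],"rotation": [0,0,0]},{"travel": [0,0,0],"rotation": [0,0,0]}])

```text
time_s: 8.85
tool_pos: [0.5368, -0.1302, 0.0376]
tcp_rot: [0.0, 0.735, 0.678, -0.0]
force: [-0.4, 0.4, -1.3]
gripper_width: 0.0201
```

Emit:
arm_command(deltas=[{"travel": [-0.004,0,0],"rotation": [0,0,0]},{"travel": [0,0,0],"rotation": [0,0,0]},{"travel": [0,0,0],"rotation": [0,0,0]}])

```text
time_s: 9.1
tool_pos: [0.5366, -0.1314, 0.037]
tcp_rot: [-0.002, 0.734, 0.679, 0.001]
force: [1.8, 6.7, -2.7]
gripper_width: 0.0197
```

Emit:
arm_command(deltas=[{"travel": [-0.003,0,0],"rotation": [0,0,0]},{"travel": [0,0,0],"rotation": [0,0,0]},{"travel": [0,0,0],"rotation": [0,0,0]}])

```text
time_s: 9.35
tool_pos: [0.5365, -0.1318, 0.0363]
tcp_rot: [-0.004, 0.734, 0.679, 0.003]
force: [2.6, 14.2, -3.8]
gripper_width: 0.0196
```

Emit:
arm_command(deltas=[{"travel": [0.005,0,0],"rotation": [0,0,0]},{"travel": [0.009,0,0],"rotation": [0,0,0]},{"travel": [0,0,0],"rotation": [0,0,0]},{"travel": [0,0,0],"rotation": [0,0,0]},{"travel": [0,0,-0.01],"rotation": [0,0,0]},{"travel": [0,0,-0.02],"rotation": [0,0,0]},{"travel": [0,0,-0.02],"rotation": [0,0,0]},{"travel": [0,0,-0.02],"rotation": [0,0,0]},{"travel": [0,0,0],"rotation": [0,0,0]}])

```text
time_s: 10.1
tool_pos: [0.5397, -0.124, 0.1136]
tcp_rot: [0.004, 0.735, 0.678, 0.002]
force: [-0.2, -0.5, -0.5]
gripper_width: 0.02
```

```bash
python3 - <<'E'
from go import *
plan([.6352,-.1798,.105],-2.87)
E
```

```text
t10.1 pos [ 0.5397 -0.124   0.1136] yang -4.62 zdown [ 0.0083 -0.0028 -1.    ] F [-0.2 -0.5 -0.5] w 0.0200 q [-0.29 -0.04  1.55 -0.    1.62 -0.21]
travel total [-0.0479  0.0996  0.0096] rows 4
rot z total -0.0305 rows 1
```

Emit:
arm_command(deltas=[{"travel": [-0.009,0.02,0],"rotation": [0,0,0]},{"travel": [-0.013,0.027,0],"rotation": [0,0,0]},{"travel": [-0.013,0.027,0],"rotation": [0,0,0]},{"travel": [-0.013,0.0256,0],"rotation": [0,0,0]},{"travel": [0,0,0],"rotation": [0,0,-0.03]},{"travel": [0,0,0],"rotation": [0,0,0]},{"travel": [0,0,0],"rotation": [0,0,0]},{"travel": [0,0,0],"rotation": [0,0,0]}])

```text
time_s: 10.77
tool_pos: [0.6324, -0.1785, 0.1076]
tcp_rot: [-0.0, 0.725, 0.689, -0.0]
force: [0.5, -0.4, -0.6]
gripper_width: 0.0194
```

```bash
python3 - <<'E'
from go import *; from hk import *
plan([.6352,-.1798,.037],-2.87)
for n in('top','scene'):
    im,d=grab(n); P=points(n,d)
    m=(P[...,2]>.105)&(P[...,2]<.135)&(abs(P[...,0]-.64)<.02)&(P[...,1]>-.13)&(P[...,1]<-.02)
    w=P[m];print('rod',len(w),w.min(0),w.max(0),w.mean(0),np.polyfit(w[:,1],w[:,0],1),np.polyfit(w[:,1],w[:,2],1))
E
```

```text
t10.8 pos [ 0.6324 -0.1785  0.1076] yang -2.91 zdown [-2.e-04  1.e-04 -1.e+00] F [ 0.5 -0.4 -0.6] w 0.0194 q [-0.33  0.25  1.26 -0.    1.63 -0.28]
travel total [-0.0012  0.0028  0.0706] rows 3
rot z total -0.0007 rows 1
rod 167 [ 0.62662199 -0.12958366  0.10527103] [ 0.64291838 -0.04098784  0.1261689 ] [ 0.63647984 -0.08826171  0.12047838] [0.05802004 0.64160079] [-0.02772426  0.11803139]
rod 131 [ 0.62551839 -0.12987426  0.1068088 ] [ 0.64175694 -0.03680046  0.128558  ] [ 0.63436641 -0.08863047  0.11843231] [0.06611006 0.64022578] [-0.05128534  0.11388687]
```

Emit:
arm_command(deltas=[{"travel": [-0.0012,0.0024,0],"rotation": [0,0,0]},{"travel": [0,0,0.01],"rotation": [0,0,0]},{"travel": [0,0,0.015],"rotation": [0,0,0]},{"travel": [0,0,0.015],"rotation": [0,0,0]},{"travel": [0,0,0.015],"rotation": [0,0,0]},{"travel": [0,0,0.01],"rotation": [0,0,0]},{"travel": [0,0,0.005],"rotation": [0,0,0]},{"travel": [0,0,0],"rotation": [0,0,0]},{"travel": [0,0,0],"rotation": [0,0,0]}])

```text
time_s: 11.62
tool_pos: [0.6355, -0.1798, 0.0375]
tcp_rot: [0.0, 0.725, 0.689, 0.0]
force: [3.1, 0.0, -3.3]
gripper_width: 0.0199
```

```bash
python3 - <<'E'
from go import *
plan([.6352,-.1798,.037],-2.87)
E
```

```text
t11.6 pos [ 0.6355 -0.1798  0.0375] yang -2.86 zdown [ 7.e-04  1.e-04 -1.e+00] F [ 3.1  0.  -3.3] w 0.0199 q [-0.33  0.29  1.33  0.    1.52 -0.28]
travel total [-0.     -0.0003  0.0005] rows 1
rot z total 0.0002 rows 1
```

Emit:
arm_command(deltas=[{"travel": [0,0,0],"rotation": [0,0,0]},{"travel": [0,0,0],"rotation": [0,0,0]},{"travel": [0,0,0],"rotation": [0,0,0]},{"travel": [0,0,0],"rotation": [0,0,0]},{"travel": [0,0,0],"rotation": [0,0,0]},{"travel": [0,0,-0.01],"rotation": [0,0,0]},{"travel": [0,0,-0.03],"rotation": [0,0,0]},{"travel": [0,0,-0.03],"rotation": [0,0,0]},{"travel": [0,0,-0.03],"rotation": [0,0,0]}], jaw=-0.1)

```text
time_s: 12.37
tool_pos: [0.6349, -0.1798, 0.1392]
tcp_rot: [-0.0, 0.725, 0.689, -0.0]
force: [0.7, -0.3, 1.3]
gripper_width: 0.0484
```

Emit:
arm_command(deltas=[{"travel": [0,-0.035,0],"rotation": [0,0,0]},{"travel": [0,-0.035,0],"rotation": [0,0,0]},{"travel": [0,-0.035,0],"rotation": [0,0,0]},{"travel": [0,-0.035,0],"rotation": [0,0,0]},{"travel": [0,-0.035,0],"rotation": [0,0,0]},{"travel": [0,0,0],"rotation": [0,0,0]}], jaw=0.2)

```text
time_s: 12.87
tool_pos: [0.4557, -0.1706, 0.138]
tcp_rot: [-0.001, 0.725, 0.689, -0.001]
force: [0.3, -0.2, -0.3]
gripper_width: 0.0352
```

```bash
python3 - <<'E'
from go import *; from tubes import *
caps=[(.567,-.31),(.415,-.06),(.444,-.204)]
a=[]
for n in('top','scene'):
    r=tubes(n,caps); print(n,r); im,_=load(n); a.append(im)
    for nm,lo,hi in(('red',(0,130,80),(5,255,255)),('blue',(98,120,80),(125,255,255))):
        print(nm,[(w[:2].round(4).tolist(),int(ar)) for c,ar,w,rr in blobs(n,im,lo,hi,12,.012) if .3<w[0]<.66 and -.4<w[1]<.2 and ar<1500])
plan([.4459,-.1646,.1],-2.6)
cv2.imwrite('pics/s3.png',np.hstack([x[90:,:,::-1][:,150:550] for x in a]))
E
```

```text
top [None, (((0.44179898500442505, -0.03344838693737984), (0.10217952728271484, 0.013741028495132923), 44.65436553955078), np.int32(223)), (((0.44791263341903687, -0.15405358374118805), (0.07800224423408508, 0.012199380435049534), 87.77069854736328), np.int32(161))]
red []
blue [([0.5613, 0.1411], 195), ([0.5553, 0.0648], 163), ([0.4142, -0.0603], 55)]
scene [None, (((0.44014304876327515, -0.030157364904880524), (0.09983182698488235, 0.017622429877519608), 43.55883026123047), np.int32(208)), (((0.4448491930961609, -0.1638258397579193), (0.10462836921215057, 0.015780171379446983), 87.29720306396484), np.int32(168))]
red [([0.443, -0.2009], 64), ([0.4214, 0.1938], 362)]
blue [([0.5642, -0.3094], 12), ([0.5592, 0.0643], 128), ([0.5646, 0.1408], 127), ([0.4129, -0.0552], 39)]
t13.0 pos [ 0.4601 -0.1713  0.139 ] yang -2.91 zdown [ 0.0024 -0.001  -1.    ] F [ 0.3  0.2 -0.2] w 0.0352 q [-0.43 -0.21  1.67  0.    1.68 -0.38]
travel total [ 0.006  -0.0147  0.0389] rows 2
rot z total -0.0054 rows 1
```

View pics/s3.png

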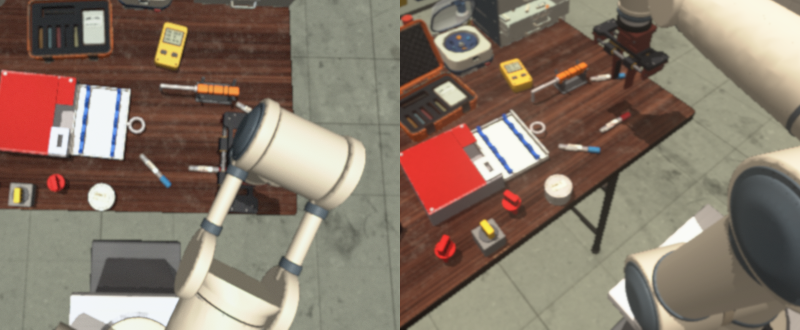

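Tray fully out with both bars visible, and the hook is lying in its stand at (215,90) in the left half. The tubes have not moved. Red tube first.

Emit:
arm_command(deltas=[{"travel": [0.006,-0.0147,0],"rotation": [0,0,-0.008]},{"travel": [0,0,0.025],"rotation": [0,0,0]},{"travel": [0,0,0.03],"rotation": [0,0,0]},{"travel": [0,0,0.025],"rotation": [0,0,0]},{"travel": [0,0,0.018],"rotation": [0,0,0]},{"travel": [0,0,0.012],"rotation": [0,0,0]},{"travel": [0,0,0.008],"rotation": [0,0,0]},{"travel": [0,0,0],"rotation": [0,0,0]},{"travel": [0,0,0],"rotation": [0,0,0]}], grip_force=15)

```text
time_s: 13.72
tool_pos: [0.4469, -0.1646, 0.0204]
tcp_rot: [0.0, 0.722, 0.692, 0.0]
force: [0.4, -0.4, -0.1]
gripper_width: 0.0352
```

```bash
python3 - <<'E'
from go import *; from meas import *
plan([.4459,-.1646,.006],-2.3)
for n in('top','scene'):
    im,d=load(n); hsv=cv2.cvtColor(im,cv2.COLOR_RGB2HSV); m=cv2.inRange(hsv,(98,120,60),(125,255,255)); k,l,s,_=cv2.connectedComponentsWithStats(m)
    cs=[]
    for i in range(1,k):
        w=onplane(n,np.argwhere(l==i)[:,::-1],.026)[:,:2].astype(np.float32); q=w.mean(0)
        if s[i,4]>80 and .5<q[0]<.62 and 0<q[1]<.2: r=cv2.minAreaRect(w);cs.append(r[0]);print(n,r)
    print('mid',np.mean(cs,0))
E
```

```text
t13.7 pos [ 0.4469 -0.1646  0.0204] yang -2.40 zdown [ 6.e-04 -2.e-04 -1.e+00] F [ 0.4 -0.4 -0.1] w 0.0352 q [-0.42 -0.19  1.86  0.    1.47 -0.38]
travel total [ 0.     -0.001   0.0144] rows 1
rot z total -0.0017 rows 1
top ((0.560296893119812, 0.13939382135868073), (0.007546271197497845, 0.1629943996667862), 85.35049438476562)
top ((0.5547414422035217, 0.06404215097427368), (0.0061276378110051155, 0.1630266010761261), 85.19497680664062)
mid [0.55751917 0.10171799]
scene ((0.5545743107795715, 0.07028426229953766), (0.008699807338416576, 0.16367173194885254), 85.19462585449219)
scene ((0.5609121918678284, 0.1455913633108139), (0.0074846199713647366, 0.1619264930486679), 85.27351379394531)
mid [0.55774325 0.10793781]
```

Emit:
arm_command(deltas=[{"travel": [0,-0.001,0.008],"rotation": [0,0,0]},{"travel": [0,0,0.006],"rotation": [0,0,0]},{"travel": [0,0,0],"rotation": [0,0,0]}])

```text
time_s: 13.97
tool_pos: [0.4447, -0.1643, 0.0048]
tcp_rot: [-0.0, 0.722, 0.692, -0.0]
force: [0.2, 0.3, -0.9]
gripper_width: 0.0352
```

Emit:
arm_command(deltas=[{"travel": [0,0,0],"rotation": [0,0,0]},{"travel": [0,0,0],"rotation": [0,0,0]},{"travel": [0,0,0],"rotation": [0,0,0]},{"travel": [0,0,0],"rotation": [0,0,0]},{"travel": [0,0,0],"rotation": [0,0,0]},{"travel": [0,0,0],"rotation": [0,0,0]}], jaw=1)

```text
time_s: 14.47
tool_pos: [0.4453, -0.1645, 0.006]
tcp_rot: [0.0, 0.722, 0.692, 0.0]
force: [-0.7, -0.1, 0.7]
gripper_width: 0.01
```

Emit:
arm_command(deltas=[{"travel": [0,0,-0.01],"rotation": [0,0,0]},{"travel": [0,0,-0.02],"rotation": [0,0,0]},{"travel": [0,0,-0.03],"rotation": [0,0,0]},{"travel": [0,0,-0.03],"rotation": [0,0,0]},{"travel": [0,0,0],"rotation": [0,0,0]}])

```text
time_s: 14.88
tool_pos: [0.4479, -0.1657, 0.1033]
tcp_rot: [0.005, 0.722, 0.692, 0.002]
force: [0.9, -0.2, 1.4]
gripper_width: 0.0099
```

```bash
python3 - <<'E'
from go import *
plan([.5779,.1028,.095],-4.7)
E
```

```text
t14.9 pos [ 0.4479 -0.1657  0.1033] yang -2.40 zdown [ 0.0097 -0.0044 -0.9999] F [ 0.9 -0.2  1.4] w 0.0099 q [-0.43 -0.24  1.76  0.    1.62 -0.38]
travel total [0.2737 0.1186 0.0083] rows 9
rot z total 0.0401 rows 1
```

Emit:
arm_command(deltas=[{"travel": [0.018,0.0079,0],"rotation": [0,0,0]},{"travel": [0.032,0.0138,0],"rotation": [0,0,0]},{"travel": [0.032,0.0138,0],"rotation": [0,0,0]},{"travel": [0.032,0.0138,0],"rotation": [0,0,0]},{"travel": [0.032,0.0138,0],"rotation": [0,0,0]},{"travel": [0.032,0.0138,0],"rotation": [0,0,0]},{"travel": [0.032,0.0138,0],"rotation": [0,0,0]},{"travel": [0.032,0.0138,0],"rotation": [0,0,0]},{"travel": [0.025,0.0108,0],"rotation": [0,0,0]},{"travel": [0.008,0.0033,0],"rotation": [0,0,0.04]}])

```text
time_s: 15.72
tool_pos: [0.576, 0.109, 0.0956]
tcp_rot: [-0.0, 0.734, 0.679, 0.001]
force: [0.2, 0.1, -0.2]
gripper_width: 0.01
```

Emit:
arm_command(deltas=[{"travel": [0,0,0.03],"rotation": [0,0,0]},{"travel": [0,0,0],"rotation": [0,0,0]},{"travel": [0,0,0],"rotation": [0,0,0]},{"travel": [0,0,0],"rotation": [0,0,0]}])

```text
time_s: 16.05
tool_pos: [0.575, 0.105, 0.0663]
tcp_rot: [-0.0, 0.736, 0.677, -0.0]
force: [1.2, -0.2, 0.2]
gripper_width: 0.0095
```

```bash
python3 - <<'E'
from go import *
plan([.5779,.1028,.029],-4.7)
E
```

```text
t16.1 pos [0.575  0.105  0.0663] yang -4.71 zdown [-3.e-04 -1.e-04 -1.e+00] F [ 1.2 -0.2  0.2] w 0.0095 q [ 0.12  0.08  1.52 -0.    1.54  0.2 ]
travel total [-0.0019  0.0031  0.0373] rows 2
rot z total -0.0002 rows 1
```

Emit:
arm_command(deltas=[{"travel": [-0.0019,0.0031,0],"rotation": [0,0,0]},{"travel": [0,0,0.012],"rotation": [0,0,0]},{"travel": [0,0,0.012],"rotation": [0,0,0]},{"travel": [0,0,0.008],"rotation": [0,0,0]},{"travel": [0,0,0.005],"rotation": [0,0,0]},{"travel": [0,0,0],"rotation": [0,0,0]},{"travel": [0,0,0],"rotation": [0,0,0]}])

```text
time_s: 16.63
tool_pos: [0.5777, 0.1031, 0.0279]
tcp_rot: [-0.0, 0.736, 0.678, -0.0]
force: [-0.8, 0.6, 0.0]
gripper_width: 0.0095
```

Emit:
arm_command(deltas=[{"travel": [0,0,0],"rotation": [0,0,0]},{"travel": [0,0,0],"rotation": [0,0,0]},{"travel": [0,0,0],"rotation": [0,0,0]},{"travel": [0,0,0],"rotation": [0,0,0]},{"travel": [0,0,-0.01],"rotation": [0,0,0]},{"travel": [0,0,-0.03],"rotation": [0,0,0]},{"travel": [0,0,-0.03],"rotation": [0,0,0]},{"travel": [0,0,-0.03],"rotation": [0,0,0]}], jaw=0.4)

```text
time_s: 17.3
tool_pos: [0.5777, 0.1032, 0.1303]
tcp_rot: [-0.0, 0.735, 0.678, -0.0]
force: [1.1, -0.1, 0.2]
gripper_width: 0.0259
```

```bash
python3 - <<'E'
from go import *
plan([.441,-.0319,.126],-45.9)
E
```

```text
t17.3 pos [0.5777 0.1032 0.1303] yang -4.70 zdown [-4.e-04 -0.e+00 -1.e+00] F [ 1.1 -0.1  0.2] w 0.0259 q [0.12 0.06 1.43 0.   1.66 0.2 ]
travel total [-0.1458 -0.1252  0.0044] rows 6
rot z total 0.7191 rows 6
```

Emit:
arm_command(deltas=[{"travel": [-0.0243,-0.0209,0],"rotation": [0,0,0]},{"travel": [-0.0243,-0.0209,0],"rotation": [0,0,0]},{"travel": [-0.0243,-0.0209,0],"rotation": [0,0,0]},{"travel": [-0.0243,-0.0209,0],"rotation": [0,0,0]},{"travel": [-0.0243,-0.0209,0],"rotation": [0,0,0]},{"travel": [-0.0243,-0.0209,0],"rotation": [0,0,0]}], jaw=0.2)

```text
time_s: 17.8
tool_pos: [0.4401, -0.0326, 0.1296]
tcp_rot: [0.001, 0.735, 0.678, 0.0]
force: [0.1, -0.7, 0.3]
gripper_width: 0.0351
```

Emit:
arm_command(deltas=[{"travel": [0,0,0],"rotation": [0,0,0.12]},{"travel": [0,0,0],"rotation": [0,0,0.12]},{"travel": [0,0,0],"rotation": [0,0,0.12]},{"travel": [0,0,0],"rotation": [0,0,0.12]},{"travel": [0,0,0],"rotation": [0,0,0.12]},{"travel": [0,0,0],"rotation": [0,0,0.12]},{"travel": [0,0,0],"rotation": [0,0,0]},{"travel": [0,0,0],"rotation": [0,0,0]}])

```text
time_s: 18.47
tool_pos: [0.4413, -0.0319, 0.1294]
tcp_rot: [0.0, 0.926, 0.377, 0.0]
force: [0.2, 0.1, -0.2]
gripper_width: 0.035
```

```bash
python3 - <<'E'
from go import *; from tubes import *
plan([.441,-.0319,.006],-45.9)
caps=[(.567,-.31),(.415,-.06)]
for n in('top','scene'):
    print(n,tubes(n,caps)); im,_=load(n)
    for nm,lo,hi in(('red',(0,130,80),(5,255,255)),('blue',(98,120,80),(125,255,255))):
        print(nm,[(w[:2].round(4).tolist(),int(ar)) for c,ar,w,rr in blobs(n,im,lo,hi,12,.012) if .3<w[0]<.66 and -.4<w[1]<.2 and ar<1500])
E
```

```text
t18.5 pos [ 0.4413 -0.0319  0.1294] yang -45.75 zdown [ 1.e-03 -1.e-04 -1.e+00] F [ 0.2  0.1 -0.2] w 0.0350 q [-0.15 -0.34  1.79  0.    1.69  0.65]
travel total [-0.0003 -0.0003  0.1234] rows 4
rot z total 0.0027 rows 1
top [(((0.5864561200141907, -0.2800278067588806), (0.10276962071657181, 0.014487840235233307), 59.37697982788086), np.int32(219)), None]
red [([0.5762, 0.0652], 46)]
blue [([0.6187, 0.1366], 61), ([0.6121, 0.0602], 49), ([0.5276, 0.1438], 112), ([0.5669, -0.3118], 50), ([0.5206, 0.0676], 91)]
scene [(((0.5734819173812866, -0.29293757677078247), (0.06385062634944916, 0.020435599610209465), 58.69160461425781), np.int32(82)), (((0.44006839394569397, -0.030026599764823914), (0.09972158074378967, 0.017797259613871574), 44.27980041503906), np.int32(205))]
red [([0.6154, -0.2923], 14), ([0.5882, 0.0576], 38), ([0.4217, 0.1936], 357)]
blue [([0.566, -0.3064], 20), ([0.6232, 0.0588], 35), ([0.6285, 0.1353], 35), ([0.5266, 0.0668], 81), ([0.5349, 0.1432], 82), ([0.414, -0.055], 38)]
```

Emit:
arm_command(deltas=[{"travel": [0,0,0.02],"rotation": [0,0,0]},{"travel": [0,0,0.03],"rotation": [0,0,0]},{"travel": [0,0,0.03],"rotation": [0,0,0]},{"travel": [0,0,0.02],"rotation": [0,0,0]},{"travel": [0,0,0.012],"rotation": [0,0,0]},{"travel": [0,0,0.007],"rotation": [0,0,0]},{"travel": [0,0,0.004],"rotation": [0,0,0]},{"travel": [0,0,0],"rotation": [0,0,0]},{"travel": [0,0,0],"rotation": [0,0,0]}])

```text
time_s: 19.32
tool_pos: [0.442, -0.0319, 0.0069]
tcp_rot: [0.0, 0.927, 0.375, 0.001]
force: [0.4, 0.3, -0.2]
gripper_width: 0.0346
```

Emit:
arm_command(deltas=[{"travel": [0,0,0],"rotation": [0,0,0]},{"travel": [0,0,0],"rotation": [0,0,0]},{"travel": [0,0,0],"rotation": [0,0,0]},{"travel": [0,0,0],"rotation": [0,0,0]},{"travel": [0,0,0],"rotation": [0,0,0]},{"travel": [0,0,0],"rotation": [0,0,0]}], jaw=1)

```text
time_s: 19.82
tool_pos: [0.4414, -0.0319, 0.0061]
tcp_rot: [0.0, 0.927, 0.375, 0.0]
force: [0.2, 0.3, 2.6]
gripper_width: 0.0101
```

Emit:
arm_command(deltas=[{"travel": [0,0,-0.01],"rotation": [0,0,0]},{"travel": [0,0,-0.02],"rotation": [0,0,0]},{"travel": [0,0,-0.03],"rotation": [0,0,0]},{"travel": [0,0,-0.03],"rotation": [0,0,0]},{"travel": [0,0,0],"rotation": [0,0,0]},{"travel": [0,0,0],"rotation": [0,0,0]}])

```text
time_s: 20.32
tool_pos: [0.4424, -0.032, 0.0984]
tcp_rot: [0.001, 0.927, 0.375, 0.002]
force: [-0.4, 0.0, -0.3]
gripper_width: 0.0097
```

```bash
python3 - <<'E'
from go import *
plan([.5361,.1062,.095],-4.7)
E
```

```text
t20.3 pos [ 0.4424 -0.032   0.0984] yang -45.95 zdown [ 4.7e-03 -7.0e-04 -1.0e+00] F [-0.4  0.  -0.3] w 0.0097 q [-0.15 -0.34  1.84  0.    1.63  0.65]
travel total [ 0.1634 -0.0342  0.0037] rows 5
rot z total -0.7199 rows 6
```

Emit:
arm_command(deltas=[{"travel": [0.0272,-0.0057,0],"rotation": [0,0,0]},{"travel": [0.0272,-0.0057,0],"rotation": [0,0,0]},{"travel": [0.0272,-0.0057,0],"rotation": [0,0,0]},{"travel": [0.0272,-0.0057,0],"rotation": [0,0,0]},{"travel": [0.0272,-0.0057,0],"rotation": [0,0,0]},{"travel": [0.0272,-0.0057,0],"rotation": [0,0,0]}])

```text
time_s: 20.82
tool_pos: [0.5344, 0.1073, 0.094]
tcp_rot: [-0.0, 0.927, 0.375, -0.001]
force: [0.4, -0.2, -0.4]
gripper_width: 0.0098
```

Emit:
arm_command(deltas=[{"travel": [0,0,0],"rotation": [0,0,-0.12]},{"travel": [0,0,0],"rotation": [0,0,-0.12]},{"travel": [0,0,0],"rotation": [0,0,-0.12]},{"travel": [0,0,0],"rotation": [0,0,-0.12]},{"travel": [0,0,0],"rotation": [0,0,-0.12]},{"travel": [0,0,0],"rotation": [0,0,-0.12]},{"travel": [0,0,0.03],"rotation": [0,0,0]},{"travel": [0,0,0],"rotation": [0,0,0]},{"travel": [0,0,0],"rotation": [0,0,0]}])

```text
time_s: 21.57
tool_pos: [0.5326, 0.1059, 0.0627]
tcp_rot: [-0.002, 0.736, 0.677, -0.003]
force: [0.4, -0.8, 0.1]
gripper_width: 0.0098
```

```bash
python3 - <<'E'
from go import *
plan([.5361,.1062,.029],-4.7)
E
```

```text
t21.6 pos [0.5326 0.1059 0.0627] yang -4.74 zdown [-6.4e-03 -9.0e-04 -1.0e+00] F [ 0.4 -0.8  0.1] w 0.0098 q [ 0.13 -0.03  1.64 -0.    1.54  0.22]
travel total [0.0006 0.0037 0.0337] rows 1
rot z total -0.0007 rows 1
```

Emit:
arm_command(deltas=[{"travel": [0,0.002,0],"rotation": [0,0,0]},{"travel": [0,0,0.01],"rotation": [0,0,0]},{"travel": [0,0,0],"rotation": [0,0,0]},{"travel": [0,0,0],"rotation": [0,0,0]},{"travel": [0,0,0],"rotation": [0,0,0]}])

```text
time_s: 21.98
tool_pos: [0.5368, 0.1061, 0.0559]
tcp_rot: [0.0, 0.736, 0.677, 0.0]
force: [0.1, -0.2, 0.5]
gripper_width: 0.0099
```

```bash
python3 - <<'E'
from go import *
plan([.5361,.1062,.029],-4.7)
E
```

```text
t22.0 pos [0.5368 0.1061 0.0559] yang -4.71 zdown [ 2.e-04  1.e-04 -1.e+00] F [ 0.1 -0.2  0.5] w 0.0099 q [ 0.13 -0.02  1.64  0.    1.52  0.22]
travel total [ 0.0001 -0.0007  0.0269] rows 1
rot z total -0.0001 rows 1
```

Now lower, release and rise, then move towards the last tube (about (0.585, −0.278), axis ~59.7°).

Emit:
arm_command(deltas=[{"travel": [0,0,0.01],"rotation": [0,0,0]},{"travel": [0,0,0.01],"rotation": [0,0,0]},{"travel": [0,0,0.007],"rotation": [0,0,0]},{"travel": [0,0,0],"rotation": [0,0,0]},{"travel": [0,0,0],"rotation": [0,0,0]}])

```text
time_s: 22.4
tool_pos: [0.5361, 0.106, 0.0275]
tcp_rot: [-0.0, 0.736, 0.678, -0.001]
force: [-0.5, -0.3, 0.2]
gripper_width: 0.0099
```

Emit:
arm_command(deltas=[{"travel": [0,0,0],"rotation": [0,0,0]},{"travel": [0,0,0],"rotation": [0,0,0]},{"travel": [0,0,0],"rotation": [0,0,0]},{"travel": [0,0,0],"rotation": [0,0,0]},{"travel": [0,0,-0.01],"rotation": [0,0,0]},{"travel": [0,0,-0.03],"rotation": [0,0,0]},{"travel": [0,0,-0.03],"rotation": [0,0,0]},{"travel": [0,0,-0.03],"rotation": [0,0,0]}], jaw=0.4)

```text
time_s: 23.07
tool_pos: [0.5363, 0.106, 0.1303]
tcp_rot: [-0.0, 0.735, 0.678, -0.0]
force: [0.9, 0.5, 0.1]
gripper_width: 0.0266
```

```bash
python3 - <<'E'
from go import *; from tubes import *
plan([.585,-.2782,.13],-30.5)
caps=[(.567,-.31)]
for n in('top','scene'):
    print(n,tubes(n,caps)); im,_=load(n)
    for nm,lo,hi in(('red',(0,130,80),(5,255,255)),('blue',(98,120,80),(125,255,255))):
        print(nm,[(w[:2].round(4).tolist(),int(ar)) for c,ar,w,rr in blobs(n,im,lo,hi,12,.012) if .3<w[0]<.66 and -.4<w[1]<.2 and ar<1500])
E
```

```text
t23.1 pos [0.5363 0.106  0.1303] yang -4.70 zdown [-4.e-04 -1.e-04 -1.e+00] F [0.9 0.5 0.1] w 0.0266 q [ 0.13 -0.05  1.54 -0.    1.66  0.21]
travel total [-3.789e-01  8.000e-02  3.000e-04] rows 12
rot z total 0.4503 rows 4
top [(((0.5862700343132019, -0.2799220085144043), (0.10279529541730881, 0.014517251402139664), 59.705101013183594), np.int32(221))]
red [([0.5299, 0.1153], 14)]
blue [([0.5669, -0.3118], 49), ([0.5041, 0.1454], 21)]
scene [(((0.5897258520126343, -0.2663750946521759), (0.08121809363365173, 0.018904801458120346), 60.863956451416016), np.int32(98))]
red [([0.5872, 0.0585], 25), ([0.4219, 0.1936], 358)]
blue [([0.6229, 0.0584], 41), ([0.6277, 0.1354], 37), ([0.5572, 0.0639], 26), ([0.5077, 0.0686], 41), ([0.5712, 0.1397], 20), ([0.5157, 0.1447], 50)]
```

Emit:
arm_command(deltas=[{"travel": [-0.0316,0.0067,0],"rotation": [0,0,0]},{"travel": [-0.0316,0.0067,0],"rotation": [0,0,0]},{"travel": [-0.0316,0.0067,0],"rotation": [0,0,0]},{"travel": [-0.0316,0.0067,0],"rotation": [0,0,0]},{"travel": [-0.0316,0.0067,0],"rotation": [0,0,0]},{"travel": [-0.0316,0.0067,0],"rotation": [0,0,0]},{"travel": [-0.0316,0.0067,0],"rotation": [0,0,0]},{"travel": [-0.0316,0.0067,0],"rotation": [0,0,0]},{"travel": [-0.0316,0.0067,0],"rotation": [0,0,0]},{"travel": [-0.0316,0.0067,0],"rotation": [0,0,0]}], jaw=0.2)

```text
time_s: 24.0
tool_pos: [0.5774, -0.216, 0.1286]
tcp_rot: [-0.0, 0.736, 0.677, -0.0]
force: [-0.7, 1.0, 1.0]
gripper_width: 0.0355
```

Emit:
arm_command(deltas=[{"travel": [-0.0315,0.0065,0],"rotation": [0,0,0]},{"travel": [-0.0315,0.0065,0],"rotation": [0,0,0]},{"travel": [0,0,0],"rotation": [0,0,0.1125]},{"travel": [0,0,0],"rotation": [0,0,0.1125]},{"travel": [0,0,0],"rotation": [0,0,0.1125]},{"travel": [0,0,0],"rotation": [0,0,0.1125]},{"travel": [0,0,0],"rotation": [0,0,0]},{"travel": [0,0,0],"rotation": [0,0,0]},{"travel": [0,0,0],"rotation": [0,0,0]}])

```text
time_s: 24.75
tool_pos: [0.5853, -0.2781, 0.1286]
tcp_rot: [-0.0, 0.867, 0.498, -0.0]
force: [0.3, -0.2, 0.1]
gripper_width: 0.0351
```

```bash
python3 - <<'E'
from go import *; from tubes import *
plan([.585,-.2782,.006],-30.5)
for n in('top','scene'):
    print(n,tubes(n,[(.567,-.31)])); im,_=load(n)
    for nm,lo,hi in(('red',(0,130,80),(5,255,255)),('blue',(98,120,80),(125,255,255))):
        print(nm,[(w[:2].round(4).tolist(),int(ar)) for c,ar,w,rr in blobs(n,im,lo,hi,12,.012) if .3<w[0]<.66 and -.4<w[1]<.2 and ar<1500])
im=load('top')[0];im2=load('scene')[0]
cv2.imwrite('pics/s4.png',np.hstack([im[130:300,100:430,::-1],im2[100:270,170:500,::-1]]))
E
```

```text
t24.8 pos [ 0.5853 -0.2781  0.1286] yang -30.29 zdown [-2.e-04  1.e-04 -1.e+00] F [ 0.3 -0.2  0.1] w 0.0351 q [-0.5   0.22  1.25  0.    1.67  0.03]
travel total [-0.0002 -0.0002  0.1226] rows 4
rot z total 0.0037 rows 1
top [None]
red [([0.6371, -0.3554], 70), ([0.5763, 0.0655], 45)]
blue [([0.6187, 0.1366], 61), ([0.6123, 0.0602], 50), ([0.5622, 0.1414], 31), ([0.5239, 0.0679], 121), ([0.5067, 0.1456], 64)]
scene [(((0.5836859345436096, -0.2765949070453644), (0.10254429280757904, 0.019867733120918274), 59.230560302734375), np.int32(136))]
red [([0.5882, 0.0576], 38), ([0.4218, 0.1935], 360)]
blue [([0.5666, -0.3068], 17), ([0.6232, 0.0588], 35), ([0.628, 0.1355], 36), ([0.554, 0.0624], 44), ([0.5084, 0.0682], 50), ([0.5708, 0.1396], 19), ([0.5153, 0.1448], 49)]
```

View pics/s4.png

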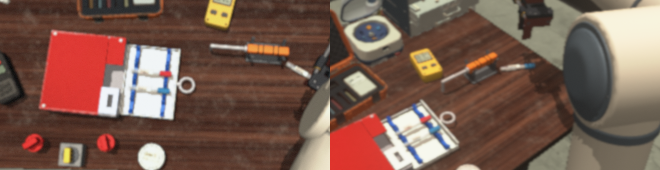

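Both tubes sit in the tray with caps towards the ring ((168,73) and (165,89)), and the last tube is undisturbed under the gripper.

Emit:
arm_command(deltas=[{"travel": [0,0,0.02],"rotation": [0,0,0]},{"travel": [0,0,0.03],"rotation": [0,0,0]},{"travel": [0,0,0.03],"rotation": [0,0,0]},{"travel": [0,0,0.02],"rotation": [0,0,0]},{"travel": [0,0,0.012],"rotation": [0,0,0]},{"travel": [0,0,0.007],"rotation": [0,0,0]},{"travel": [0,0,0.0035],"rotation": [0,0,0]},{"travel": [0,0,0],"rotation": [0,0,0]},{"travel": [0,0,0],"rotation": [0,0,0]}])

```text
time_s: 25.6
tool_pos: [0.5862, -0.2787, 0.0078]
tcp_rot: [0.001, 0.868, 0.496, 0.001]
force: [0.6, -1.0, 0.1]
gripper_width: 0.0351
```

Emit:
arm_command(deltas=[{"travel": [0,0,0],"rotation": [0,0,0]},{"travel": [0,0,0],"rotation": [0,0,0]},{"travel": [0,0,0],"rotation": [0,0,0]},{"travel": [0,0,0],"rotation": [0,0,0]},{"travel": [0,0,0],"rotation": [0,0,0]},{"travel": [0,0,0],"rotation": [0,0,0]}], jaw=1)

```text
time_s: 26.1
tool_pos: [0.5856, -0.2784, 0.0067]
tcp_rot: [0.0, 0.868, 0.496, 0.0]
force: [-0.1, 0.1, 2.6]
gripper_width: 0.0096
```

Emit:
arm_command(deltas=[{"travel": [0,0,-0.01],"rotation": [0,0,0]},{"travel": [0,0,-0.02],"rotation": [0,0,0]},{"travel": [0,0,-0.03],"rotation": [0,0,0]},{"travel": [0,0,-0.04],"rotation": [0,0,0]},{"travel": [0,0,-0.02],"rotation": [0,0,0]},{"travel": [0,0,0],"rotation": [0,0,0]}])

```text
time_s: 26.6
tool_pos: [0.5877, -0.2795, 0.1345]
tcp_rot: [0.005, 0.868, 0.496, 0.003]
force: [1.2, 0.2, 1.1]
gripper_width: 0.0098
```

```bash
python3 - <<'E'
from go import *
plan([.6198,.0993,.125],-4.7); plan([.4942,.1097,.125],-4.7)
E
```

```text
t26.6 pos [ 0.5877 -0.2795  0.1345] yang -30.48 zdown [ 0.01   -0.0053 -0.9999] F [1.2 0.2 1.1] w 0.0098 q [-0.5   0.22  1.25  0.    1.67  0.04]
travel total [ 0.3427 -0.1646  0.0078] rows 11
rot z total -0.4500 rows 4
t26.6 pos [ 0.5877 -0.2795  0.1345] yang -30.48 zdown [ 0.01   -0.0053 -0.9999] F [1.2 0.2 1.1] w 0.0098 q [-0.5   0.22  1.25  0.    1.67  0.04]
travel total [ 0.2879 -0.2781  0.0064] rows 12
rot z total -0.4500 rows 4
```

Emit:
arm_command(deltas=[{"travel": [0.0286,-0.0138,0],"rotation": [0,0,0]},{"travel": [0.0286,-0.0138,0],"rotation": [0,0,0]},{"travel": [0.0286,-0.0138,0],"rotation": [0,0,0]},{"travel": [0.0286,-0.0138,0],"rotation": [0,0,0]},{"travel": [0.0286,-0.0138,0],"rotation": [0,0,0]},{"travel": [0.0286,-0.0138,0],"rotation": [0,0,0]},{"travel": [0.0286,-0.0138,0],"rotation": [0,0,0]},{"travel": [0.0286,-0.0138,0],"rotation": [0,0,0]},{"travel": [0.0286,-0.0138,0],"rotation": [0,0,0]},{"travel": [0.0286,-0.0138,0],"rotation": [0,0,0]}])

```text
time_s: 27.43
tool_pos: [0.611, 0.0398, 0.1256]
tcp_rot: [-0.0, 0.868, 0.496, -0.0]
force: [0.8, -0.0, -0.0]
gripper_width: 0.0103
```

Emit:
arm_command(deltas=[{"travel": [0.0286,-0.0138,0],"rotation": [0,0,0]},{"travel": [0.0286,-0.0138,0],"rotation": [0,0,0]},{"travel": [0,0,0],"rotation": [0,0,-0.1125]},{"travel": [0,0,0],"rotation": [0,0,-0.1125]},{"travel": [0,0,0],"rotation": [0,0,-0.1125]},{"travel": [0,0,0],"rotation": [0,0,-0.1125]},{"travel": [0,0,0.03],"rotation": [0,0,0]},{"travel": [0,0,0.03],"rotation": [0,0,0]},{"travel": [0,0,0],"rotation": [0,0,0]},{"travel": [0,0,0],"rotation": [0,0,0]}])

```text
time_s: 28.27
tool_pos: [0.6149, 0.1014, 0.0637]
tcp_rot: [-0.002, 0.736, 0.678, -0.002]
force: [0.6, 0.0, 0.5]
gripper_width: 0.0095
```

Emit:
arm_command(deltas=[{"travel": [0,0,0],"rotation": [0,0,0]},{"travel": [0,0,0],"rotation": [0,0,0]}])

```text
time_s: 28.43
tool_pos: [0.6179, 0.1017, 0.0686]
tcp_rot: [0.001, 0.736, 0.678, 0.001]
force: [0.3, 0.7, 0.3]
gripper_width: 0.0097
```

```bash
python3 - <<'E'
from go import *
plan([.6198,.0993,.029],-4.7)
E
```

```text
t28.4 pos [0.6179 0.1017 0.0686] yang -4.70 zdown [ 3.3e-03  4.0e-04 -1.0e+00] F [0.3 0.7 0.3] w 0.0097 q [0.11 0.18 1.41 0.   1.55 0.19]
travel total [-0.0022  0.002   0.0397] rows 2
rot z total -0.0000 rows 1
```

Emit:
arm_command(deltas=[{"travel": [-0.002,0.0025,0.01],"rotation": [0,0,0]},{"travel": [0,0,0.012],"rotation": [0,0,0]},{"travel": [0,0,0.01],"rotation": [0,0,0]},{"travel": [0,0,0.006],"rotation": [0,0,0]},{"travel": [0,0,0],"rotation": [0,0,0]},{"travel": [0,0,0],"rotation": [0,0,0]},{"travel": [0,0,0],"rotation": [0,0,0]}])

```text
time_s: 29.02
tool_pos: [0.6187, 0.0993, 0.0273]
tcp_rot: [-0.0, 0.735, 0.678, -0.0]
force: [0.3, -0.2, -0.2]
gripper_width: 0.0098
```

```bash
python3 - <<'E'
from go import *
plan([.6198,.0993,.029],-4.7)
E
```

```text
t29.0 pos [0.6187 0.0993 0.0273] yang -4.70 zdown [-1.1e-03 -1.0e-04 -1.0e+00] F [ 0.3 -0.2 -0.2] w 0.0098 q [0.1  0.21 1.45 0.   1.49 0.19]
travel total [ 0.0001  0.0011 -0.0017] rows 1
rot z total 0.0000 rows 1
```

Emit:
arm_command(deltas=[{"travel": [0,0,0],"rotation": [0,0,0]},{"travel": [0,0,0],"rotation": [0,0,0]},{"travel": [0,0,0],"rotation": [0,0,0]},{"travel": [0,0,0],"rotation": [0,0,0]},{"travel": [0,0,-0.01],"rotation": [0,0,0]},{"travel": [0,0,-0.03],"rotation": [0,0,0]},{"travel": [0,0,-0.03],"rotation": [0,0,0]},{"travel": [0,0,-0.03],"rotation": [0,0,0]}], jaw=0.4)

```text
time_s: 29.68
tool_pos: [0.6187, 0.0993, 0.1298]
tcp_rot: [-0.0, 0.736, 0.678, -0.0]
force: [1.3, -0.4, 0.0]
gripper_width: 0.0261
```

Emit:
arm_command(deltas=[{"travel": [-0.033,-0.012,0],"rotation": [0,0,0]},{"travel": [-0.033,-0.012,0],"rotation": [0,0,0]},{"travel": [-0.033,-0.012,0],"rotation": [0,0,0]},{"travel": [-0.033,-0.012,0],"rotation": [0,0,0]},{"travel": [-0.033,-0.012,0],"rotation": [0,0,0]},{"travel": [0,0,0],"rotation": [0,0,0]},{"travel": [0,0,0],"rotation": [0,0,0]}], jaw=1)

```text
time_s: 30.27
tool_pos: [0.5455, -0.0616, 0.1293]
tcp_rot: [0.001, 0.737, 0.676, 0.001]
force: [0.6, 0.8, 0.1]
gripper_width: 0.0007
```

```bash
python3 - <<'E'
from go import *; from tubes import *
plan([.5447,-.04,.016],-4.7)
a=[]
for n in('top','scene'):
    im,d=grab(n); u,v=proj(n,[.56,.1,.03])[0].astype(int); a.append(cv2.resize(im[v-50:v+50,u-50:u+50,::-1],None,fx=4,fy=4,interpolation=2))
cv2.imwrite('pics/s5.png',np.hstack(a))
# tubes in tray: height mask from top
h=np.radians(85.3); X=np.array([np.cos(h),np.sin(h)]);Y=np.array([-X[1],X[0]]); mid=np.array([.557,.1045])
for n in('top','scene'):
    im,d=load(n); P=points(n,d); hsv=cv2.cvtColor(im,cv2.COLOR_RGB2HSV)
    q=P[...,:2]-mid; x=q@X; y=q@Y
    for ly in(-.063,-.021,.021,.063):
        m=(abs(y-ly)<.012)&(abs(x)<.075)&(P[...,2]>.027)&(P[...,2]<.045)
        if m.sum()>20: 
            r=cv2.minAreaRect(onplane(n,np.argwhere(m)[:,::-1],.034)[:,:2].astype(np.float32)); c=np.array(r[0])-mid
            mm=m&(hsv[...,1]>110); print(n,ly,m.sum(),'mid x,y',(c@X).round(4),(c@Y).round(4),np.round(r[1],3),round(r[2],1),'z',np.median(P[...,2][m]).round(4),'capx',x[mm].mean().round(3))
E
```

```text
t30.3 pos [ 0.5455 -0.0616  0.1293] yang -4.88 zdown [ 1.6e-03 -1.0e-04 -1.0e+00] F [0.6 0.8 0.1] w 0.0007 q [-0.17 -0.05  1.53  0.    1.65 -0.09]
travel total [ 0.0214 -0.0028  0.1133] rows 4
rot z total -0.0032 rows 1
top -0.063 243 mid x,y -0.0095 -0.0618 [0.115 0.023] 85.7 z 0.0354 capx -0.034
top -0.021 241 mid x,y -0.0099 -0.0189 [0.115 0.022] 86.6 z 0.0354 capx -0.038
top 0.021 245 mid x,y -0.0012 0.0212 [0.132 0.023] 84.5 z 0.0354 capx -0.036
top 0.063 27 mid x,y -0.001 0.0635 [0.133 0.022] 86.1 z 0.0296 capx -0.041
scene -0.063 215 mid x,y -0.0038 -0.059 [0.115 0.021] 86.0 z 0.0334 capx -0.031
scene -0.021 228 mid x,y -0.0048 -0.0193 [0.115 0.022] 84.7 z 0.0333 capx -0.033
scene 0.021 230 mid x,y -0.0047 0.0233 [0.116 0.022] 84.4 z 0.0338 capx -0.033
```

View pics/s5.png

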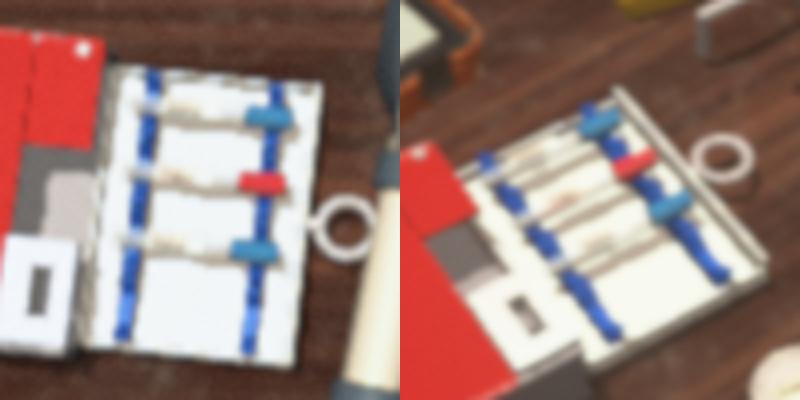

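All three tubes lie across both bars with caps to the ring side. I'll push the tray in through the ring's outer edge with shut fingers.

Emit:
arm_command(deltas=[{"travel": [0.01,-0.0025,0.02],"rotation": [0,0,0]},{"travel": [0.0,0,0.03],"rotation": [0,0,0]},{"travel": [0,0,0.03],"rotation": [0,0,0]},{"travel": [0,0,0.02],"rotation": [0,0,0]},{"travel": [0,0,0.01],"rotation": [0,0,0]},{"travel": [0,0,0.006],"rotation": [0,0,0]},{"travel": [0,0,0],"rotation": [0,0,0]},{"travel": [0,0,0],"rotation": [0,0,0]},{"travel": [0,0,0],"rotation": [0,0,0]}])

```text
time_s: 31.12
tool_pos: [0.5453, -0.05, 0.0141]
tcp_rot: [0.001, 0.735, 0.678, 0.001]
force: [1.2, 0.2, -0.6]
gripper_width: 0.0005
```

Emit:
arm_command(deltas=[{"travel": [0.006,0,0],"rotation": [0,0,0]},{"travel": [0.009,0,0],"rotation": [0,0,0]},{"travel": [0.01,0,0],"rotation": [0,0,0]},{"travel": [0.01,0,0],"rotation": [0,0,0]},{"travel": [0.01,0,0],"rotation": [0,0,0]},{"travel": [0.01,0,0],"rotation": [0,0,0]},{"travel": [0.01,0,0],"rotation": [0,0,0]},{"travel": [0.01,0,0],"rotation": [0,0,0]}])

```text
time_s: 31.78
tool_pos: [0.5504, 0.0257, 0.0124]
tcp_rot: [0.0, 0.735, 0.678, 0.0]
force: [0.6, -2.6, 0.5]
gripper_width: 0.0006
```

```bash
python3 - <<'E'
from go import *
plan([.5600,.155,.013],-4.7)
E
```

```text
t31.8 pos [0.5504 0.0257 0.0124] yang -4.68 zdown [ 4.e-04 -3.e-04 -1.e+00] F [ 0.6 -2.6  0.5] w 0.0006 q [-0.01  0.02  1.68 -0.    1.44  0.07]
travel total [ 0.1296 -0.001  -0.0007] rows 4
rot z total 0.0003 rows 1
```

Pushing as expected (−2.6 N).

Emit:
arm_command(deltas=[{"travel": [0.011,0,0],"rotation": [0,0,0]},{"travel": [0.011,0,0],"rotation": [0,0,0]},{"travel": [0.011,0,0],"rotation": [0,0,0]},{"travel": [0.011,0,0],"rotation": [0,0,0]},{"travel": [0.011,0,0],"rotation": [0,0,0]},{"travel": [0.011,0,0],"rotation": [0,0,0]},{"travel": [0.011,0,0],"rotation": [0,0,0]},{"travel": [0.011,0,0],"rotation": [0,0,0]},{"travel": [0.01,0,0],"rotation": [0,0,0]},{"travel": [0.008,0,0],"rotation": [0,0,0]}])

```text
time_s: 32.62
tool_pos: [0.5589, 0.1317, 0.012]
tcp_rot: [-0.0, 0.735, 0.678, -0.0]
force: [0.6, -2.4, 2.1]
gripper_width: 0.0006
```

Emit:
arm_command(deltas=[{"travel": [0.005,0,0],"rotation": [0,0,0]},{"travel": [0.005,0,0],"rotation": [0,0,0]},{"travel": [0.004,0,0],"rotation": [0,0,0]},{"travel": [0.0,0,0],"rotation": [0,0,0]},{"travel": [0,0,0],"rotation": [0,0,0]}])

```text
time_s: 33.03
tool_pos: [0.5597, 0.1446, 0.0118]
tcp_rot: [-0.0, 0.735, 0.678, -0.0]
force: [-0.0, 0.0, -0.5]
gripper_width: 0.0002
```

Emit:
arm_command(deltas=[{"travel": [0.004,0,0],"rotation": [0,0,0]},{"travel": [0,0,0],"rotation": [0,0,0]},{"travel": [0,0,0],"rotation": [0,0,0]}])

```text
time_s: 33.28
tool_pos: [0.5602, 0.1484, 0.012]
tcp_rot: [-0.0, 0.736, 0.678, -0.0]
force: [0.4, 0.5, 0.1]
gripper_width: 0.0007
```

Emit:
arm_command(deltas=[{"travel": [0.004,0,0],"rotation": [0,0,0]},{"travel": [0,0,0],"rotation": [0,0,0]},{"travel": [0,0,0],"rotation": [0,0,0]}])

```text
time_s: 33.53
tool_pos: [0.5607, 0.1525, 0.0121]
tcp_rot: [-0.0, 0.735, 0.678, 0.0]
force: [-0.1, -0.2, 0.1]
gripper_width: 0.0005
```

Emit:
arm_command(deltas=[{"travel": [0.003,0,0],"rotation": [0,0,0]},{"travel": [0,0,0],"rotation": [0,0,0]},{"travel": [0,0,0],"rotation": [0,0,0]}])

```text
time_s: 33.78
tool_pos: [0.5609, 0.1555, 0.0121]
tcp_rot: [-0.0, 0.735, 0.678, 0.0]
force: [-0.3, -1.3, 0.1]
gripper_width: 0.0006
```

Emit:
arm_command(deltas=[{"travel": [0.002,0,0],"rotation": [0,0,0]},{"travel": [0,0,0],"rotation": [0,0,0]},{"travel": [0,0,0],"rotation": [0,0,0]}])

```text
time_s: 34.03
tool_pos: [0.561, 0.1559, 0.012]
tcp_rot: [0.001, 0.736, 0.677, -0.001]
force: [-1.3, -6.5, 0.6]
gripper_width: 0.0006
```

Emit:
arm_command(deltas=[{"travel": [0.003,0,0],"rotation": [0,0,0]},{"travel": [0,0,0],"rotation": [0,0,0]},{"travel": [0,0,0],"rotation": [0,0,0]}])

```text
time_s: 34.28
tool_pos: [0.561, 0.1562, 0.012]
tcp_rot: [0.002, 0.736, 0.677, -0.003]
force: [-3.2, -15.0, 2.8]
gripper_width: 0.0005
```

Emit:
arm_command(deltas=[{"travel": [-0.015,0,0],"rotation": [0,0,0]},{"travel": [-0.025,0,0],"rotation": [0,0,0]},{"travel": [0,0,-0.03],"rotation": [0,0,0]},{"travel": [0,0,-0.035],"rotation": [0,0,0]},{"travel": [0,0,-0.035],"rotation": [0,0,0]},{"travel": [0,0,-0.03],"rotation": [0,0,0]},{"travel": [-0.035,0,0],"rotation": [0,0,0]},{"travel": [-0.035,0,0],"rotation": [0,0,0]},{"travel": [-0.035,0,0],"rotation": [0,0,0]},{"travel": [0,0,0],"rotation": [0,0,0]}])

```text
time_s: 35.12
tool_pos: [0.5493, 0.0108, 0.1427]
tcp_rot: [0.001, 0.737, 0.676, -0.0]
force: [-0.1, 0.4, -0.0]
gripper_width: 0.0007
```

```bash
python3 - <<'E'
from go import *; from meas import *
plan([.3755,.279,.15],92)
a=[]
for n in('top','scene'):
    im,d=grab(n); hsv=cv2.cvtColor(im,cv2.COLOR_RGB2HSV); P=points(n,d)
    # plug bar top face by height
    m=(abs(P[...,0]-.375)<.04)&(abs(P[...,1]-.28)<.04)&(P[...,2]>.060)&(P[...,2]<.073)&(hsv[...,1]>110)
    w=onplane(n,np.argwhere(m)[:,::-1],.066)[:,:2].astype(np.float32); print(n,'bar top',len(w),cv2.minAreaRect(w),w.mean(0))
    m=(abs(P[...,0]-.375)<.05)&(abs(P[...,1]-.28)<.05)&(P[...,2]>.030)&(P[...,2]<.05)&(hsv[...,1]<110)
    w=onplane(n,np.argwhere(m)[:,::-1],.036)[:,:2].astype(np.float32); print(n,'holder',len(w),cv2.minAreaRect(w))
    for nm,pt,f in(('plug',[.375,.278,.055],1),('slot',[.5025,.192,.056],1)):
        u,v=proj(n,pt)[0].astype(int); print(n,nm,u,v); a.append(cv2.resize(im[v-20:v+20,u-26:u+26,::-1],None,fx=7.5,fy=7.5,interpolation=2))
cv2.imwrite('pics/s6.png',np.vstack([np.hstack(a[:2]),np.hstack(a[2:])]))
E
```

```text
t35.1 pos [0.5493 0.0108 0.1427] yang -4.95 zdown [ 0.0014 -0.0019 -1.    ] F [-0.1  0.4 -0. ] w 0.0007 q [-0.04 -0.05  1.51 -0.    1.68  0.05]
travel total [ 0.2522 -0.1963 -0.008 ] rows 10
rot z total -1.6921 rows 15
top bar top 102 ((0.37719255685806274, 0.2772042453289032), (0.030856790021061897, 0.01576828397810459), 1.152408480644226) [0.3772631  0.27772054]
top holder 370 ((0.37714409828186035, 0.27770689129829407), (0.051682595163583755, 0.05227021872997284), 88.3994369506836)
top plug 168 285
top slot 209 230
scene bar top 116 ((0.3749457597732544, 0.2829485833644867), (0.015040705911815166, 0.03511571139097214), 88.83268737792969) [0.3749203  0.28257525]
scene holder 452 ((0.37568095326423645, 0.28210920095443726), (0.051222506910562515, 0.053006600588560104), 87.77383422851562)
scene plug 239 318
scene slot 239 255
```

View pics/s6.png

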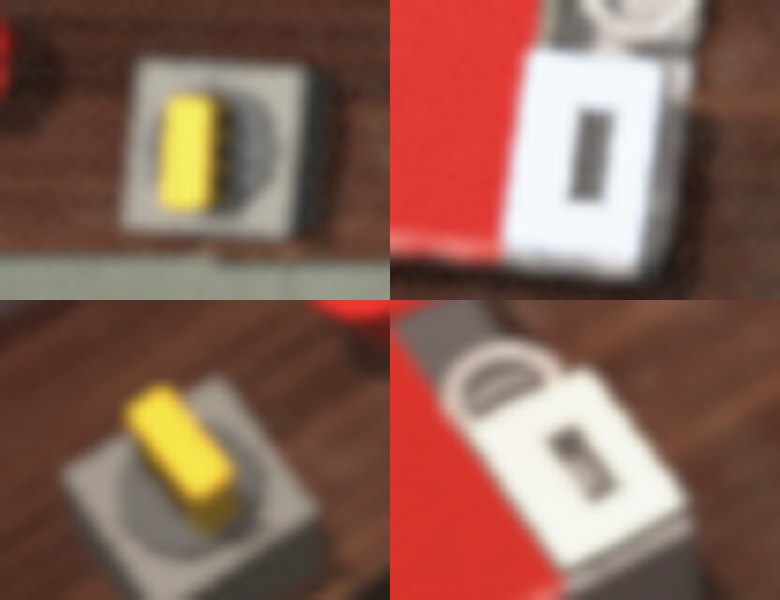

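Tray home: firm stop at 15 N and the ring back in the gap. The yellow bar is centred at about (0.376, 0.280), pointing along world x, and the slot is clear. Going to the yellow plug.

Emit:
arm_command(deltas=[{"travel": [0.0252,-0.0196,0],"rotation": [0,0,0]},{"travel": [0.0252,-0.0196,0],"rotation": [0,0,0]},{"travel": [0.0252,-0.0196,0],"rotation": [0,0,0]},{"travel": [0.0252,-0.0196,0],"rotation": [0,0,0]},{"travel": [0.0252,-0.0196,0],"rotation": [0,0,0]},{"travel": [0.0252,-0.0196,0],"rotation": [0,0,0]},{"travel": [0.0252,-0.0196,0],"rotation": [0,0,0]},{"travel": [0.0252,-0.0196,0],"rotation": [0,0,0]},{"travel": [0.0252,-0.0196,0],"rotation": [0,0,0]},{"travel": [0.0252,-0.0196,0],"rotation": [0,0,0]}], jaw=0)

```text
time_s: 36.05
tool_pos: [0.373, 0.2855, 0.1423]
tcp_rot: [-0.001, 0.735, 0.678, 0.0]
force: [0.4, 0.0, -0.5]
gripper_width: 0.0436
```

Emit:
arm_command(deltas=[{"travel": [0,0,0],"rotation": [0,0,-0.118]},{"travel": [0,0,0],"rotation": [0,0,-0.118]},{"travel": [0,0,0],"rotation": [0,0,-0.118]},{"travel": [0,0,0],"rotation": [0,0,-0.118]},{"travel": [0,0,0],"rotation": [0,0,-0.118]},{"travel": [0,0,0],"rotation": [0,0,-0.118]},{"travel": [0,0,0],"rotation": [0,0,-0.118]},{"travel": [0,0,0],"rotation": [0,0,-0.118]},{"travel": [0,0,0],"rotation": [0,0,-0.118]},{"travel": [0,0,0],"rotation": [0,0,-0.118]}])

```text
time_s: 36.88
tool_pos: [0.374, 0.2844, 0.1422]
tcp_rot: [-0.0, 0.23, 0.973, 0.001]
force: [0.6, -0.6, -0.3]
gripper_width: 0.0436
```

Emit:
arm_command(deltas=[{"travel": [0,0,0],"rotation": [0,0,-0.118]},{"travel": [0,0,0],"rotation": [0,0,-0.118]},{"travel": [0,0,0],"rotation": [0,0,-0.118]},{"travel": [0,0,0],"rotation": [0,0,-0.118]},{"travel": [0,0,0],"rotation": [0,0,0]},{"travel": [0,0,0],"rotation": [0,0,0]},{"travel": [0,0,0],"rotation": [0,0,0]}])

```text
time_s: 37.47
tool_pos: [0.3744, 0.2836, 0.1421]
tcp_rot: [-0.0, 0.002, 1.0, 0.0]
force: [0.5, 0.0, -0.4]
gripper_width: 0.044
```

```bash
python3 - <<'E'
from go import *; from meas import *
plan([.3762,.2800,.045],90)
for n,(u,v) in(('top',(209,230)),('scene',(239,256))):
    im,d=load(n); g=cv2.cvtColor(im,cv2.COLOR_RGB2GRAY)[v-10:v+11,u-10:u+11]
    b=cv2.resize(g,None,fx=10,fy=10,interpolation=cv2.INTER_CUBIC); _,t=cv2.threshold(b,0,255,cv2.THRESH_BINARY_INV+cv2.THRESH_OTSU)
    k,l,s,c=cv2.connectedComponentsWithStats(t); i=min(range(1,k),key=lambda i:np.hypot(*(c[i]-105)) if s[i,4]>1000 else 1e9)
    r=cv2.minAreaRect(np.argwhere(l==i)[:,::-1].astype(np.float32)); p=np.array([c[i],r[0]])/10-.45+[u-10,v-10]
    print(n,s[i,4],r,p,onplane(n,p,.056))
E
```

```text
t37.5 pos [0.3744 0.2836 0.1421] yang 89.82 zdown [-2.e-04  4.e-04 -1.e+00] F [ 0.5  0.  -0.4] w 0.0440 q [ 0.58 -0.27  1.71  0.    1.7  -0.99]
travel total [-0.0018 -0.0037  0.0971] rows 3
rot z total -0.0031 rows 1
top 5746 ((107.519287109375, 107.67584228515625), (48.87982177734375, 124.98487091064453), 6.9810566902160645) [[209.29578837 230.26667247]
 [209.30192871 230.31758423]] [[0.50342811 0.19159904 0.056     ]
 [0.50330971 0.19157856 0.056     ]]
scene 3963 ((95.80873107910156, 107.58389282226562), (105.43515014648438, 45.71314239501953), 55.00798034667969) [[238.20251072 256.02948524]
 [238.13087311 256.30838928]] [[0.50385381 0.19402347 0.056     ]
 [0.50331135 0.19458397 0.056     ]]
```

Emit:
arm_command(deltas=[{"travel": [-0.0018,-0.0037,0.02],"rotation": [0,0,-0.003]},{"travel": [0,0,0.025],"rotation": [0,0,0]},{"travel": [0,0,0.02],"rotation": [0,0,0]},{"travel": [0,0,0.015],"rotation": [0,0,0]},{"travel": [0,0,0.01],"rotation": [0,0,0]},{"travel": [0,0,0.006],"rotation": [0,0,0]},{"travel": [0,0,0],"rotation": [0,0,0]},{"travel": [0,0,0],"rotation": [0,0,0]}])

```text
time_s: 38.13
tool_pos: [0.3768, 0.2795, 0.0467]
tcp_rot: [0.0, -0.001, 1.0, 0.0]
force: [-0.0, -0.4, -0.1]
gripper_width: 0.0433
```

Emit:
arm_command(deltas=[{"travel": [0,0,0],"rotation": [0,0,0]},{"travel": [0,0,0],"rotation": [0,0,0]},{"travel": [0,0,0],"rotation": [0,0,0]},{"travel": [0,0,0],"rotation": [0,0,0]},{"travel": [0,0,0],"rotation": [0,0,0]},{"travel": [0,0,0],"rotation": [0,0,0]},{"travel": [0,0,0],"rotation": [0,0,0]}], jaw=1, grip_force=30)

```text
time_s: 38.72
tool_pos: [0.3768, 0.2795, 0.0466]
tcp_rot: [0.0, -0.001, 1.0, 0.0]
force: [0.1, 0.2, 0.9]
gripper_width: 0.0139
```

```bash
python3 - <<'E'
from go import *
plan([.3762,.2800,.045],90)
E
```

```text
t38.7 pos [0.3768 0.2795 0.0466] yang 90.13 zdown [ 6.e-04  6.e-04 -1.e+00] F [0.1 0.2 0.9] w 0.0139 q [ 0.57 -0.23  1.85  0.    1.52 -1.01]
travel total [0.0006 0.0005 0.0016] rows 1
rot z total 0.0022 rows 1
```

Emit:
arm_command(deltas=[{"travel": [0,0,-0.01],"rotation": [0,0,0]},{"travel": [0,0,-0.015],"rotation": [0,0,0]},{"travel": [0,0,-0.02],"rotation": [0,0,0]},{"travel": [0,0,-0.02],"rotation": [0,0,0]},{"travel": [0,0,-0.01],"rotation": [0,0,0]},{"travel": [0,0,0],"rotation": [0,0,0.04]},{"travel": [0,0,0],"rotation": [0,0,0.04]},{"travel": [0,0,0],"rotation": [0,0,0]},{"travel": [0,0,0],"rotation": [0,0,0]}])

```text
time_s: 39.47
tool_pos: [0.3764, 0.2791, 0.1209]
tcp_rot: [-0.0, 0.038, 0.999, -0.0]
force: [-0.3, 0.6, -1.2]
gripper_width: 0.0136
```

```bash
python3 - <<'E'
from go import *
plan([.5034,.193,.12],85.4)
E
```

```text
t39.5 pos [0.3764 0.2791 0.1209] yang 85.61 zdown [-5.e-04 -4.e-04 -1.e+00] F [-0.3  0.6 -1.2] w 0.0136 q [ 0.57 -0.26  1.75 -0.    1.66 -0.93]
travel total [-0.1332 -0.0761  0.0009] rows 5
rot z total 0.0036 rows 1
```

Emit:
arm_command(deltas=[{"travel": [-0.015,-0.0086,0],"rotation": [0,0,0.003]},{"travel": [-0.025,-0.0143,0],"rotation": [0,0,0]},{"travel": [-0.03,-0.0171,0],"rotation": [0,0,0]},{"travel": [-0.03,-0.0171,0],"rotation": [0,0,0]},{"travel": [-0.022,-0.0126,0],"rotation": [0,0,0]},{"travel": [-0.0112,-0.0064,0],"rotation": [0,0,0]},{"travel": [0,0,0],"rotation": [0,0,0]},{"travel": [0,0,0],"rotation": [0,0,0]},{"travel": [0,0,0],"rotation": [0,0,0]}])

```text
time_s: 40.22
tool_pos: [0.5023, 0.1935, 0.1209]
tcp_rot: [-0.001, 0.04, 0.999, 0.0]
force: [-0.4, -0.0, -1.2]
gripper_width: 0.0137
```

```bash
python3 - <<'E'
from go import *; from meas import *
plan([.5034,.193,.08],85.4)
o,p,M=pose(); a=[]
for n in('top','scene'):
    im,d=grab(n)
    u,v=proj(n,[.5034,.193,.075])[0].astype(int); print(n,u,v); a.append(cv2.resize(im[v-26:v+26,u-26:u+26,::-1],None,fx=7.5,fy=7.5,interpolation=2))
    # overlay expected blade bottom corners (red) at TCP assumption
    c=p-np.array([0,0,.0106+.034]); X=M[:,1];Y=M[:,0]
    q=[c+sx*.004*X+sy*.013*Y for sx,sy in((1,1),(1,-1),(-1,-1),(-1,1))]
    for z in(0,.034):
        for r in proj(n,np.array(q)+[0,0,z]): cv2.circle(a[-1],tuple(int(t) for t in((r-[u-26,v-26]+.5)*7.5)),2,(0,0,255) if z==0 else (0,255,0),-1)
cv2.imwrite('pics/s7.png',np.hstack(a))
E
```

```text
t40.2 pos [0.5023 0.1935 0.1209] yang 85.43 zdown [-1.1e-03  3.0e-04 -1.0e+00] F [-0.4 -0.  -1.2] w 0.0137 q [ 0.3  -0.07  1.57  0.    1.64 -1.19]
travel total [-0.0012 -0.0004  0.0409] rows 2
rot z total 0.0006 rows 1
top 207 229
scene 237 250
```

View pics/s7.png

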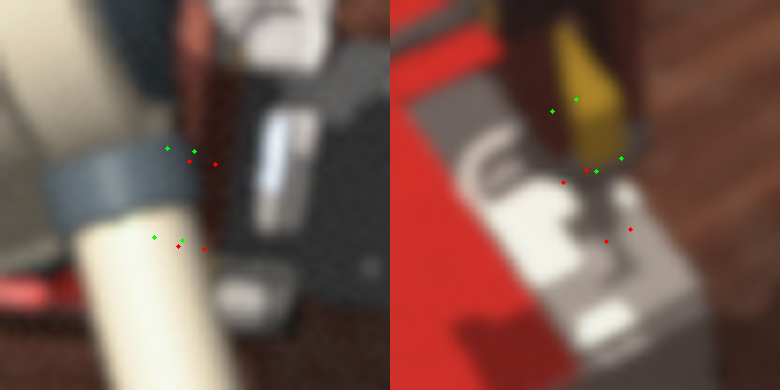

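The scene crop (right) shows the blade above the slot at about (595,215), close to the predicted corner marks. I'll lower it while watching the force.

Emit:
arm_command(deltas=[{"travel": [-0.001,-0.0002,0.006],"rotation": [0,0,0]},{"travel": [0,0,0.006],"rotation": [0,0,0]},{"travel": [0,0,0.004],"rotation": [0,0,0]},{"travel": [0,0,0.002],"rotation": [0,0,0]},{"travel": [0,0,0],"rotation": [0,0,0]},{"travel": [0,0,0],"rotation": [0,0,0]}])

```text
time_s: 40.82
tool_pos: [0.504, 0.1924, 0.1029]
tcp_rot: [-0.0, 0.04, 0.999, -0.0]
force: [0.2, 0.2, -1.4]
gripper_width: 0.014
```

Emit:
arm_command(deltas=[{"travel": [0,0,0.002],"rotation": [0,0,0]},{"travel": [0,0,0.002],"rotation": [0,0,0]},{"travel": [0,0,0.002],"rotation": [0,0,0]},{"travel": [0,0,0],"rotation": [0,0,0]}])

```text
time_s: 41.15
tool_pos: [0.504, 0.1923, 0.0966]
tcp_rot: [-0.0, 0.04, 0.999, -0.0]
force: [-0.1, 0.7, -0.6]
gripper_width: 0.0138
```

```bash
python3 - <<'E'
from go import *
plan([.5034,.193,.0666],85.4)
E
```

```text
t41.1 pos [0.504  0.1923 0.0966] yang 85.36 zdown [-6.e-04 -2.e-04 -1.e+00] F [-0.1  0.7 -0.6] w 0.0138 q [ 0.3  -0.06  1.61 -0.    1.6  -1.19]
travel total [0.0007 0.0006 0.03  ] rows 1
rot z total -0.0006 rows 1
```

Emit:
arm_command(deltas=[{"travel": [0,0,0.003],"rotation": [0,0,0]},{"travel": [0,0,0.004],"rotation": [0,0,0]},{"travel": [0,0,0.004],"rotation": [0,0,0]},{"travel": [0,0,0.004],"rotation": [0,0,0]},{"travel": [0,0,0],"rotation": [0,0,0]}])

```text
time_s: 41.57
tool_pos: [0.5036, 0.1922, 0.0807]
tcp_rot: [-0.001, 0.04, 0.999, -0.0]
force: [0.1, -0.3, -1.1]
gripper_width: 0.0136
```

Emit:
arm_command(deltas=[{"travel": [0,0,0.004],"rotation": [0,0,0]},{"travel": [0,0,0.004],"rotation": [0,0,0]},{"travel": [0,0,0.003],"rotation": [0,0,0]},{"travel": [0,0,0.002],"rotation": [0,0,0]},{"travel": [0,0,0],"rotation": [0,0,0]},{"travel": [0,0,0],"rotation": [0,0,0]}])

```text
time_s: 42.07
tool_pos: [0.5041, 0.1924, 0.069]
tcp_rot: [-0.0, 0.04, 0.999, -0.0]
force: [-0.7, -0.3, 0.4]
gripper_width: 0.0141
```

Emit:
arm_command(deltas=[{"travel": [0,0,0.002],"rotation": [0,0,0]},{"travel": [0,0,0],"rotation": [0,0,0]},{"travel": [0,0,0],"rotation": [0,0,0]}])

```text
time_s: 42.32
tool_pos: [0.5042, 0.1924, 0.0671]
tcp_rot: [-0.0, 0.04, 0.999, 0.0]
force: [0.0, 0.2, -0.2]
gripper_width: 0.0139
```

Emit:
arm_command(deltas=[{"travel": [0,0,0.001],"rotation": [0,0,0]},{"travel": [0,0,0],"rotation": [0,0,0]},{"travel": [0,0,0],"rotation": [0,0,0]}])

```text
time_s: 42.57
tool_pos: [0.5044, 0.1925, 0.0666]
tcp_rot: [0.0, 0.04, 0.999, 0.0]
force: [-0.6, -0.5, 2.1]
gripper_width: 0.0137
```

Emit:
arm_command(deltas=[{"travel": [0,0,0],"rotation": [0,0,0]},{"travel": [0,0,0],"rotation": [0,0,0]},{"travel": [0,0,0],"rotation": [0,0,0]},{"travel": [0,0,0],"rotation": [0,0,0]},{"travel": [0,0,0],"rotation": [0,0,0]},{"travel": [0,0,-0.01],"rotation": [0,0,0]},{"travel": [0,0,-0.025],"rotation": [0,0,0]},{"travel": [0,0,-0.035],"rotation": [0,0,0]},{"travel": [0,0,-0.03],"rotation": [0,0,0]}], jaw=0.2)

```text
time_s: 43.32
tool_pos: [0.5039, 0.1923, 0.1681]
tcp_rot: [-0.0, 0.04, 0.999, -0.0]
force: [-0.1, -0.0, 0.3]
gripper_width: 0.0354
```

Emit:
arm_command(deltas=[{"travel": [0,-0.035,0],"rotation": [0,0,0]},{"travel": [0,-0.035,0],"rotation": [0,0,0]},{"travel": [0,-0.035,0],"rotation": [0,0,0]},{"travel": [0,-0.035,0],"rotation": [0,0,0]},{"travel": [0,-0.035,0],"rotation": [0,0,0]},{"travel": [0,-0.035,0],"rotation": [0,0,0]},{"travel": [0,0,0],"rotation": [0,0,0]},{"travel": [0,0,0],"rotation": [0,0,0]}])

```text
time_s: 43.98
tool_pos: [0.4873, -0.0183, 0.167]
tcp_rot: [0.001, 0.042, 0.999, 0.0]
force: [0.4, 0.7, -0.1]
gripper_width: 0.0353
```

```bash
python3 - <<'E'
from go import *; from meas import *
plan([.5034,.193,.0666],85.4); a=[]
for n in('top','scene'):
    im,d=grab(n); hsv=cv2.cvtColor(im,cv2.COLOR_RGB2HSV); P=points(n,d)
    m=(abs(P[...,0]-.503)<.04)&(abs(P[...,1]-.193)<.04)&(P[...,2]>.072)&(P[...,2]<.11)&(hsv[...,1]>110)&(hsv[...,0]>18)&(hsv[...,0]<35)
    w=onplane(n,np.argwhere(m)[:,::-1],.086)[:,:2].astype(np.float32); print(n,len(w),cv2.minAreaRect(w) if len(w) else 0,'z',np.percentile(P[...,2][m],[50,90]) if len(w) else 0)
    m=cv2.inRange(hsv,(6,150,120),(18,255,255))>0; m&=(abs(P[...,0]-.635)<.03)&(abs(P[...,1]+.18)<.08)
    w=onplane(n,np.argwhere(m)[:,::-1],.056)[:,:2].astype(np.float32); print('handle',cv2.minAreaRect(w) if len(w) else 0)
    u,v=proj(n,[.55,.05,.03])[0].astype(int) ; a.append(cv2.resize(im[max(v-75,0):v+75,u-100:u+100,::-1],None,fx=2,fy=2,interpolation=2))
cv2.imwrite('pics/s8.png',np.hstack(a))
E
```

```text
t44.0 pos [ 0.4873 -0.0183  0.167 ] yang 85.16 zdown [ 1.e-03  1.e-04 -1.e+00] F [ 0.4  0.7 -0.1] w 0.0353 q [-0.11 -0.22  1.63  0.    1.73 -1.59]
travel total [0.0019 0.2119 0.1004] rows 7
rot z total -0.0042 rows 1
top 96 ((0.5026735663414001, 0.1890004277229309), (0.015936944633722305, 0.030054904520511627), 85.01526641845703) z [0.08613394 0.08818628]
handle ((0.633603036403656, -0.18109434843063354), (0.09844089299440384, 0.022708024829626083), 87.95853424072266)
scene 105 ((0.4995720088481903, 0.19571444392204285), (0.016598651185631752, 0.04097116366028786), 84.47370147705078) z [0.0847125  0.08699389]
handle ((0.6410998106002808, -0.17966192960739136), (0.0, 0.0), 0.0)
```

View pics/s8.png

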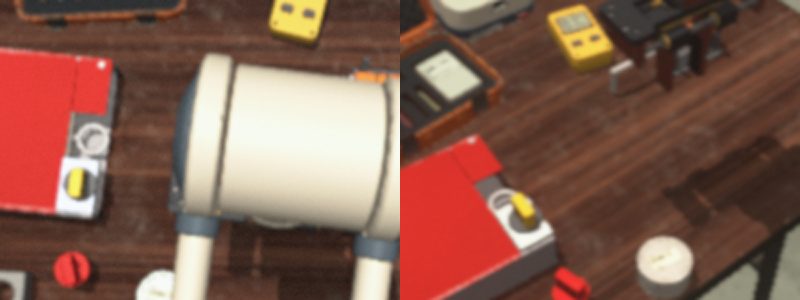

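```bash
python3 -c "
from h import *
print(sign_off(), get_obs()['time_s'])"
```

```text
the job is handed in; nothing more can be done
the job is handed in; nothing more can be done
```

The job is done and handed in at about 44 s of robot time; `sign_off()` gives no verdict, so this rests on my own checks.

- **Tray and hook:** I dragged the tray out to its end stop with the hook, then put the hook back in its stand. It lies within about 2 mm of its first measured pose in the top view. The scene camera could not confirm that at the end because the arm was in the way.
- **Tubes:** Only three were within reach on the table (one red cap, two blue), and none had been knocked aside. They lay in three lanes across both bars with caps towards the ring, within about 10 mm along the lanes and 2° in line. I treated the two red-ended items at the far left as marker-pen look-alikes, because they lie beyond the arm's reach. I did not check the tubes again after pushing the tray in, since the roof covers them.
- **Pushing home:** The tray went in until a firm stop, 15 N with no further movement, and the ring is back in its gap.
- **Plug:** The yellow plug went down without resistance until the collar touched the block (2 N). Its bar top then read about 86 mm high, as expected, and its heading was within about 1° of the housing.
- **Bystanders:** The tin and the gas meter look unmoved in the last picture; I did not measure them.

The two cameras disagreed by 3–6 mm in y throughout. I used their average, and it matched the contact positions.

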